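# Unpack the sample tube carrier

### The arm

A 6-joint arm with a two-finger parallel gripper is mounted at the origin on a cart in front of the work surface, level with it; the furniture and walls round the work are solid. World frame = base frame: x ahead of the robot, y to its left, z up, the work surface at z = 0. Lengths are in m, angles in rad, forces in N, time in s.
With the tool pointing down it reaches from about 0.375 to 0.925 m from the base axis. Payload 5.7 kg.
Tool frame: the origin (TCP) lies at the very end of the fingers, on their centre line; the grasp point (between the pads) lies 19 mm behind it; z points along the fingers, y is the line along which they close (so a half turn about z gives the same grasp; the last joint's range is limited). The gripper opens to 85 mm and grips with 20 to 120 N. Pads are 22 mm wide; open, the fingers measure 114 mm over their backs; the gripper's body (76 mm by 85 mm) begins 54 mm behind the grasp point. The pads swing forward as they close: fully open they stand 13 mm farther back than shut.
Start: joints at [-1.329, 0.359, 1.51, -0, 1.272, -0.115], TCP at [0.21, -0.562, 0.231] pointing down, gripper open.
Joint ranges: [-2.97, 2.97], [-1.01, 2.36], [0.21, 2.38], [-0.96, 4.11], [0.2, 2.71], [-2.98, 2.98]. Speed limits (rad/s): [2.39, 2.39, 3.14, 3.14, 3.14, 3.14].

### API

Orientations are given as [roll, pitch, yaw] about the fixed x, y, z axes, in that order (R = Rz(yaw) Ry(pitch) Rx(roll)).
In Python, from station import arm gives the robot as it stands.
- The arm moves only by the tool step_arm, never from a script. Its argument "rows" is a list of rows, each a list of 6 numbers: the shift along the world's x, y, z in m, then the turn, a rotation vector about the world's x, y, z in degrees. In form: [[tx, ty, tz, wx, wy, wz], ...]. A call has 1 to 8 rows; each row shifts and turns the commanded pose from where the row before left it; what a row does not reach is not made up. A row lasts 1/10 s, in which the tool goes at most 50 mm and 8.59 degrees, less where a joint would pass 70% of its speed; a pose out of reach is approached as far as the arm can. A call is refused whole if a number of a shift passes 0.05 or a number of a turn 8.59, either way. A call with a gripper value outside its range is refused whole. "grip" is the opening, from 0 (shut) to 1 (fully open), set as the call begins (left out, the last holds). The fingers move at their own pace and stop on an object; the grip force is fixed at half the most. Time passes only in rows, so rows that do not move let the fingers close. It gives the time, the measured TCP pose, the force, the opening and the grip force at its end, in the units of the state.
- arm.get_state(): the state, without advancing time (a new reading comes with each control period).
- arm.camera(name): name is "side" or "top" or "wrist"; returns a dict with "pixels" (480x640x3 uint8, blue, green, red), "vfov" (degrees; the focal length in pixels is half the picture's height over the tangent of half this angle, whatever the lens; pixels are square), "cx", "cy" (the principal point, pixels), "k1" (the pictures are not rectified: a ray, as slopes to the right and down, at radius r is drawn at 1 + k1 r^2 times it, then the intrinsics apply), "world_to_cam" (4x4, takes a point from world to camera coordinates); the wrist camera has in their place "tool_from_camera" (4x4, takes a point from camera to tool coordinates, whose origin is the TCP and whose axes are the flange's). Camera axes: x right, y up, looking along -z (the intrinsics and any distortion apply to the point x, -y, -z); pixel columns grow to the right and rows downward; lengths in m; the calibration is good to about 2 mm. A picture is of the moment at which its call begins: read the wrist's pose just before it. There is no depth.
- arm.job_done(): hands the job in; it is judged then, once.
Trained networks look in a picture, given as the dict that the camera call returned (one of the last four; its "shot" number tells which), for a name from the list of things; names that differ only in an ending like _2 or _b are one class to them, and where a whole thing is asked for, a point or a joint stands for the part that bears it (a point fixed in the world has none). Each returns a list of dicts, best first, with "confidence" (0 to 1); they miss things now and then, are a little off and sometimes report something else, mostly with a low value. They report only what shows in the picture. A call takes as long as a camera call. They do not tell look-alikes from the thing itself.
- arm.look_for(picture, thing): "position" ([x, y, z] in m, in world coordinates, good to about 4 mm: the middle of the surface that is visible of it).
- arm.masks_of(picture, thing): "pixels" (480x640 bool, what is visible of it).
- arm.pinpoint(picture, thing): "position" ([x, y, z] in m, in world coordinates, good to about 4 mm: a listed point, or the origin of a listed thing).
The state is a dict: "time_s": time; "joints": joint angles; "joint_velocities": joint speeds; "joint_efforts": joint torques, N m; "eef_pos": TCP position; "ee_rot": TCP orientation; "contact_force": force on the tool from outside, world axes, zero at the start; "torque": the same for the moment, N m; "width": finger opening in m; "grip_force": force on a finger pad.
Only numpy, scipy, OpenCV 4.12 (cv2) and the standard library are available. Lean on these libraries where they do the work, as an engineer would, in place of code of your own. Each camera call takes 0.05 s, during which the arm holds its last target. There are 200 camera calls.

### The job

Unscrew the collar nut from the stud of the grey tube carrier and stand it upright in the middle of the top of the small round metal stand, then lift the retaining bar off the carrier and lay it flat, centred across the two rails of its rest. After that move every sample tube from the carrier to the white sloping rack, one to a cradle, cap at the high end and bottom end down by the low lip; leave the phone alone.

Things in the scene. Friction and masses are not known exactly. Their poses are not given: they have to be found in the camera images.
- carrier: grey tube carrier, fixed: base 125 x 252 x 6 mm, origin under its centre, x towards the robot, y right (yaw pi +- 0.15 rad). Tubes lie along x at y = -104, -48, 48, 104 mm, axis 24 mm up, bottom end at x = -55 mm by a lip 28 mm high, on V notches 8 mm thick, 19 mm high, 14 and 66 mm from the bottom end. A boss 39 mm high at x = 34 mm, y = 0 carries the stud
- stud_top (a point): top of the upright steel stud, on its axis (carrier x = 34 mm, y = 0), 74 mm above the desk. 29 mm across its right-hand three-start thread, which ends 73 mm above the desk; one turn raises the nut 27 mm. At the start the bar lies on the boss (39 to 46 mm above the desk) and the nut on the bar
- nut: black twelve-sided collar nut, 52 mm across flats, 30 mm high, open through the middle, 70 g. Origin: centre of its underside, z up; flats face its x axis and every 30 degrees. Starts screwed down, underside 46 mm above the desk. Turned anticlockwise (from above) it climbs 4.3 mm a radian and is free after about 4.3 rad (4.7 is surely enough). Turns easily, stays where left
- bar: flat aluminium retaining bar over the tube caps: 210 mm long (its y), 30 mm wide (its x), 7 mm thick, with a 60 x 60 mm middle that has a 36 mm square hole for the stud; 120 g. Origin: centre of its underside. On the carrier its y is the carrier's y. Grip across the 30 mm width, 76 mm from the middle on either side, between two tubes
- post: small round metal stand for the nut, fixed: foot 60 mm across, thin stem, flat round top 44 mm across and 50 mm high. Origin: centre of the foot's underside
- post_top (a point): centre of the stand's flat top, 50 mm above the desk: where the nut's origin belongs
- rest: rest for the bar, fixed: base 100 (x) x 130 (y) x 6 mm with two upright rails, each 8 mm thick and 96 mm long along x, at y = -55 and 55 mm, tops 40 mm above the desk; the last 6 mm of each rail end is turned up 11 mm higher. The bar lies across both rails, its length along the rest's y, either way round. Origin: centre of the underside; yaw 0.4 to 0.7 rad
- rest_top (a point): centre of the rest at rail top height, 40 mm above the desk: where the bar's origin belongs
- rack: white sloping rack, fixed, 118 x 212 mm. Origin: desk level under its centre; x towards the robot and up its 15 degree slope, y right (yaw pi +- 0.15 rad). Four cradles along the slope at y = -84, -28, 28, 84 mm: V notches 8 mm thick, 14 and 66 mm up from the lip on the low edge, farthest from the robot; between them the deck lies 18 mm below the axis of a tube
- slot0 (a point): rack cradle 0 (rack y = -84 mm): place of the bottom end's centre of a tube that lies in it and touches the lip. Axes are the rack's (level). From here the tube runs along the rack's x, rising at 15 degrees to its cap; up to 12 mm short of the lip is fine
- slot1 (a point): rack cradle 1 (rack y = -28 mm): place of the bottom end's centre of a tube that lies in it and touches the lip. Axes are the rack's (level). From here the tube runs along the rack's x, rising at 15 degrees to its cap; up to 12 mm short of the lip is fine
- slot2 (a point): rack cradle 2 (rack y = 28 mm): place of the bottom end's centre of a tube that lies in it and touches the lip. Axes are the rack's (level). From here the tube runs along the rack's x, rising at 15 degrees to its cap; up to 12 mm short of the lip is fine
- slot3 (a point): rack cradle 3 (rack y = 84 mm): place of the bottom end's centre of a tube that lies in it and touches the lip. Axes are the rack's (level). From here the tube runs along the rack's x, rising at 15 degrees to its cap; up to 12 mm short of the lip is fine
- tube0: sample tube, 102 mm long, 20 g: body 28 mm across from 0 to 75 mm, screw cap 31 mm across from 77 mm on. Origin: centre of the bottom end; z runs along the tube to the cap. Starts lying level in a carrier cradle, cap towards the robot; two to four are present, an absent one reads None. Grip across the body 42 mm from the bottom end, midway between the notches
- tube1: sample tube, 102 mm long, 20 g: body 28 mm across from 0 to 75 mm, screw cap 31 mm across from 77 mm on. Origin: centre of the bottom end; z runs along the tube to the cap. Starts lying level in a carrier cradle, cap towards the robot; two to four are present, an absent one reads None. Grip across the body 42 mm from the bottom end, midway between the notches
- tube2: sample tube, 102 mm long, 20 g: body 28 mm across from 0 to 75 mm, screw cap 31 mm across from 77 mm on. Origin: centre of the bottom end; z runs along the tube to the cap. Starts lying level in a carrier cradle, cap towards the robot; two to four are present, an absent one reads None. Grip across the body 42 mm from the bottom end, midway between the notches
- tube3: sample tube, 102 mm long, 20 g: body 28 mm across from 0 to 75 mm, screw cap 31 mm across from 77 mm on. Origin: centre of the bottom end; z runs along the tube to the cap. Starts lying level in a carrier cradle, cap towards the robot; two to four are present, an absent one reads None. Grip across the body 42 mm from the bottom end, midway between the notches
- phone: phone, 161 x 76 x 10 mm, lying on the desk, origin under its middle; to be left alone
There are look-alikes about, which are no part of the job. Several things have the shape of the nut; the one meant has the colours described above.

How it is judged:
By the outcome, as a careful person would: the job done as asked, in the order asked, and still so for the second after the job is handed in, with the robot touching nothing.
Of tube0, tube1, tube2, tube3 only 2 to 4 are there at a start; the rules pass over those that are not, and their reading is None.
At some moment in a run one of bar may be knocked a few centimetres aside while the robot is not near it.
Once in a run the grip may slacken for a moment while it holds something.
It also fails if it takes over 210 s, if anything falls off the work surface, if the arm or the gripper's body presses on something with over 40 N, if the wrist force passes 120 N, or if a joint passes its speed limit or range.

## Working session

There is one attempt and no reset: what is moved stays moved. The work goes in short steps, Python scripts to look and compute and a tool call to move; the robot and the scene stay as the last step left them, time stands still between calls to the robot, and variables do not carry over. Pictures are saved under pics/ and viewed, at most 14 in all, crops included, and the job is handed in when it is done.

Besides the shell and the picture viewer there is one more tool, called after "Call:" as name(argument=value, ...) on one line, values as JSON. step_arm: Moves the arm, as the interface text tells. Its arguments: {"type":"object","properties":{"rows":{"type":"array"},"grip":{"type":"number"}},"required":["rows"]}

```bash
mkdir -p pics; ls; cat > h.py <<'E'
import numpy as np, cv2
from station import arm
from scipy.spatial.transform import Rotation as R
def ray(p,u,v,st=None):
    """world ray (origin, dir) of pixel"""
    f=240/np.tan(np.radians(p['vfov'])/2)
    K=np.array([[f,0,p['cx']],[0,f,p['cy']],[0,0,1.]])
    a=np.array([(u-p['cx'])/f,(v-p['cy'])/f]); b=a.copy()
    for _ in range(30): b=a/(1+p['k1']*(b@b))
    d=np.array([b[0],-b[1],-1.])
    if 'world_to_cam' in p: T=np.linalg.inv(np.array(p['world_to_cam']))
    else:
        W=np.eye(4);W[:3,:3]=R.from_euler('xyz',st['ee_rot']).as_matrix();W[:3,3]=st['eef_pos'];T=W@np.array(p['tool_from_camera'])
    return T[:3,3],T[:3,:3]@d
def atz(p,u,v,z,st=None):
    o,d=ray(p,u,v,st); return o+d*(z-o[2])/d[2]
def proj(p,X,st=None):
    f=240/np.tan(np.radians(p['vfov'])/2)
    if 'world_to_cam' in p: T=np.array(p['world_to_cam'])
    else:
        W=np.eye(4);W[:3,:3]=R.from_euler('xyz',st['ee_rot']).as_matrix();W[:3,3]=st['eef_pos'];T=np.linalg.inv(W@np.array(p['tool_from_camera']))
    c=T[:3,:3]@np.array(X)+T[:3,3]; b=np.array([c[0],-c[1]])/-c[2]
    return b*(1+p['k1']*(b@b))*f+[p['cx'],p['cy']]
E
cat > a.py <<'E'
from h import *
np.set_printoptions(precision=3,suppress=True)
s=arm.get_state();print(s['time_s'],s['eef_pos'],s['ee_rot'],s['width'])
for n in ['top','side']:
    p=arm.camera(n);cv2.imwrite(f'pics/{n}0.png',p['pixels'])
    print(n,p['vfov'],p['k1'],np.linalg.inv(np.array(p['world_to_cam']))[:3,3])
    for t in ['carrier','stud_top','nut','bar','post_top','rest','rest_top','rack','slot0','slot3','tube0','phone']:
        for r in arm.pinpoint(p,t)[:5]: print(' ',t,np.array(r['position']),round(r['confidence'],2),proj(p,r['position']).round())
E
python3 a.py
```

```text
pics
0.0 [ 0.209 -0.562  0.23 ] [-3.14  -0.     0.357] 0.08562386731143415
top 51.17453168375932 0.003040885829494617 [0.483 0.201 1.087]
  carrier [ 0.608  0.115 -0.002] 0.71 [346. 219.]
  stud_top [0.571 0.117 0.075] 0.77 [348. 233.]
  stud_top [0.48  0.157 0.026] 0.72 [327. 277.]
  nut [0.573 0.118 0.046] 0.9 [346. 233.]
  nut [ 0.574 -0.08  -0.004] 0.68 [435. 236.]
  bar [0.572 0.118 0.038] 0.81 [346. 234.]
  bar [0.466 0.268 0.028] 0.39 [274. 284.]
  post_top [ 0.447 -0.039  0.047] 0.83 [421. 294.]
  rest [ 0.585  0.367 -0.002] 0.78 [230. 228.]
  rest [ 0.445 -0.036  0.049] 0.65 [420. 296.]
  rest_top [0.581 0.365 0.036] 0.64 [228. 228.]
  rack [0.421 0.181 0.005] 0.65 [315. 305.]
  slot0 [0.472 0.216 0.032] 0.95 [299. 281.]
  slot0 [0.465 0.271 0.027] 0.83 [273. 284.]
  slot0 [0.479 0.157 0.026] 0.75 [327. 278.]
  slot0 [0.49  0.102 0.026] 0.69 [353. 273.]
  slot3 [0.472 0.216 0.032] 0.95 [299. 281.]
  slot3 [0.465 0.271 0.027] 0.83 [273. 284.]
  slot3 [0.479 0.157 0.026] 0.75 [327. 278.]
  slot3 [0.49  0.102 0.026] 0.69 [353. 273.]
  tube0 [0.656 0.063 0.025] 0.92 [371. 196.]

[... 680 characters left out ...]
 0.004] 0.84 [368. 273.]
  slot0 [0.48  0.157 0.03 ] 0.79 [347. 252.]
  slot0 [0.463 0.268 0.027] 0.78 [338. 281.]
  slot0 [0.571 0.115 0.073] 0.75 [318. 221.]
  slot0 [0.472 0.216 0.027] 0.66 [342. 267.]
  slot0 [0.484 0.102 0.027] 0.64 [353. 241.]
  slot3 [0.48  0.157 0.03 ] 0.79 [347. 252.]
  slot3 [0.463 0.268 0.027] 0.78 [338. 281.]
  slot3 [0.571 0.115 0.073] 0.75 [318. 221.]
  slot3 [0.472 0.216 0.027] 0.66 [342. 267.]
  slot3 [0.484 0.102 0.027] 0.64 [353. 241.]
  tube0 [0.659 0.218 0.023] 0.76 [268. 253.]
  tube0 [0.656 0.068 0.025] 0.7 [294. 223.]
  tube0 [ 0.444 -0.033  0.051] 0.61 [384. 210.]
  tube0 [0.654 0.008 0.026] 0.5 [303. 212.]
  phone [0.4   0.459 0.001] 0.59 [337. 352.]
```

View pics/top0.png

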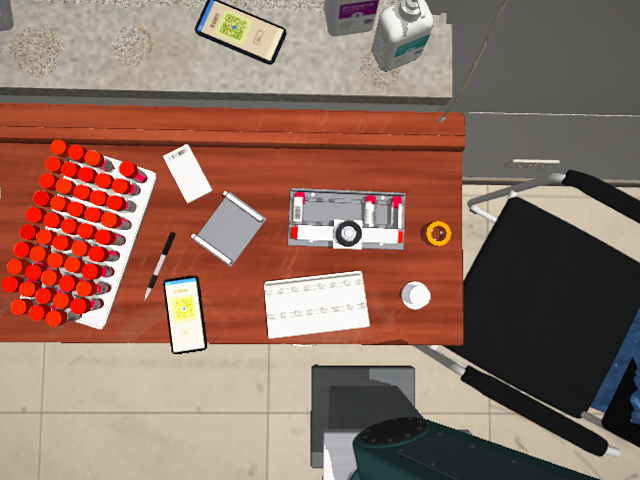

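```bash
python3 -c "
import cv2
a=cv2.imread('pics/top0.png')[160:330,200:460];cv2.imwrite('pics/c1.png',cv2.resize(a,None,fx=3,fy=3,interpolation=cv2.INTER_CUBIC)[:600,:800])"
```

```text
(no output)
```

View pics/c1.png

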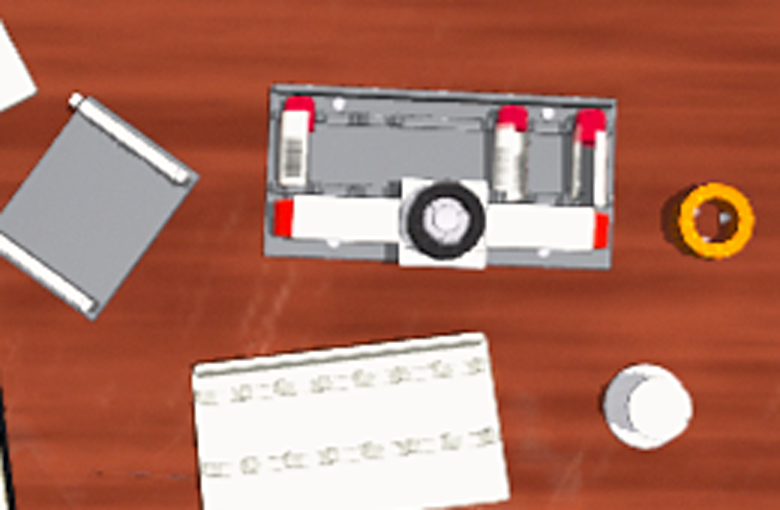

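Nut candidates in the top view: the black ring on the carrier's stud at (346,233), and an orange ring on the desk at (438,233). The black one fits the description, and the close crop shows it sitting over the bar on the stud. Three tubes are visible, at about (300,193), (371,196) and (397,196). I'll check the side view for obstacles such as the chair.

View pics/side0.png

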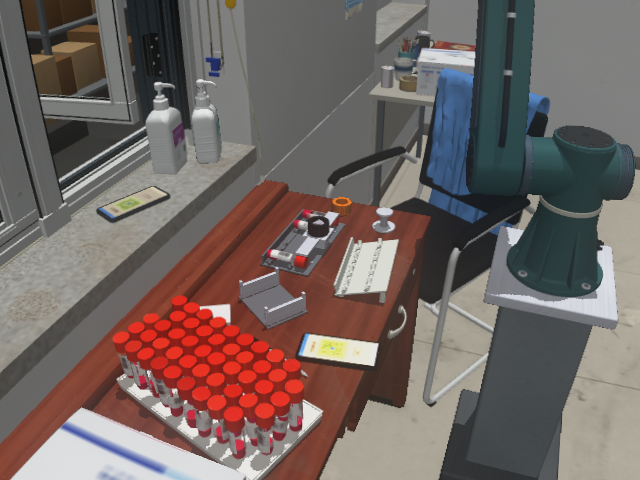

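The chair's armrest and back stand beside the desk, so I'll move in high. The white post is at (384,215), the rack at (367,268) and the rest at (273,295).

Call:
step_arm(rows=[[0.0,0.02,0.04,0,0,0],[0.022,0.042,0.02,0,0,-4],[0.022,0.042,0.02,0,0,-4],[0.022,0.042,0,0,0,-4],[0.022,0.042,0,0,0,-4],[0.022,0.042,0,0,0,-4],[0.022,0.042,0,0,0,-4],[0.022,0.042,0,0,0,-4]], grip=1)

```text
time_s: 2.1
eef_pos: [0.3628, -0.2489, 0.3104]
ee_rot: [3.141, -0.001, -0.135]
contact_force: [0.6, -0.2, 0.5]
width: 0.0851
grip_force: 0.0
```

Call:
step_arm(rows=[[0.022,0.042,0,0,0,-4],[0.022,0.042,0,0,0,-4],[0.022,0.042,0,0,0,-4],[0.022,0.042,0,0,0,-4],[0.022,0.042,0,0,0,-4],[0.022,0.042,0,0,0,-4],[0.022,0.042,0,0,0,-4],[0.022,0.042,0,0,0,-4]])

```text
time_s: 2.9
eef_pos: [0.5389, 0.0875, 0.3103]
ee_rot: [-3.141, -0.001, -0.693]
contact_force: [1.2, -1.3, 0.4]
width: 0.0854
grip_force: 0.0
```

```bash
cat > b.py <<'E'
from h import *
import sys
np.set_printoptions(precision=4,suppress=True)
s=arm.get_state();print(s['time_s'],s['eef_pos'],s['ee_rot'],s['joints'],s['width'],s['contact_force'])
p=arm.camera('wrist');cv2.imwrite(f'pics/{sys.argv[1]}.png',p['pixels'])
print(p['vfov'],p['k1'],np.array(p['tool_from_camera']))
for t in sys.argv[2:]:
    for r in arm.pinpoint(p,t)[:5]: print(' ',t,np.array(r['position']),round(r['confidence'],2),proj(p,r['position'],s).round())
E
python3 b.py w1 carrier stud_top nut bar tube0 slot0 post_top rack
```

```text
2.9 [0.5389 0.0875 0.3103] [-3.1413 -0.0005 -0.6929] [ 0.0344  0.2167  1.5152 -0.0001  1.4091  2.2981] 0.08543266744560377 [ 1.1938 -1.299   0.3846]
62.895565087513205 -0.08306153888913805 [[-0.0003  0.9655  0.2604  0.0649]
 [ 1.      0.0004 -0.0001  0.0005]
 [-0.0002  0.2604 -0.9655 -0.1418]
 [ 0.      0.      0.      1.    ]]
  carrier [0.6039 0.1119 0.0001] 0.87 [272. 161.]
  stud_top [0.5726 0.1144 0.0724] 0.66 [281. 192.]
  nut [0.4778 0.1552 0.0309] 0.73 [313. 273.]
  nut [ 0.5782 -0.081   0.0017] 0.64 [421.  65.]
  nut [0.5687 0.1164 0.045 ] 0.59 [285. 193.]
  nut [0.5807 0.366  0.041 ] 0.48 [121. 320.]
  bar [0.5684 0.1137 0.0479] 0.15 [287. 192.]
  tube0 [0.6531 0.0099 0.023 ] 0.91 [312.  61.]
  tube0 [0.663  0.214  0.0233] 0.81 [165. 181.]
  tube0 [0.6577 0.0626 0.0264] 0.77 [270.  91.]
  slot0 [0.4682 0.2109 0.0276] 0.91 [283. 307.]
  slot0 [0.4804 0.1572 0.0265] 0.76 [311. 272.]
  slot0 [0.4861 0.1063 0.03  ] 0.74 [342. 241.]
  slot0 [0.4627 0.2661 0.0305] 0.66 [251. 338.]
  post_top [ 0.4402 -0.0318  0.0455] 0.59 [471. 197.]
  post_top [0.5692 0.1174 0.0714] 0.42 [282. 197.]
  rack [ 0.4199  0.1787 -0.0003] 0.94 [330. 309.]
```

View pics/w1.png

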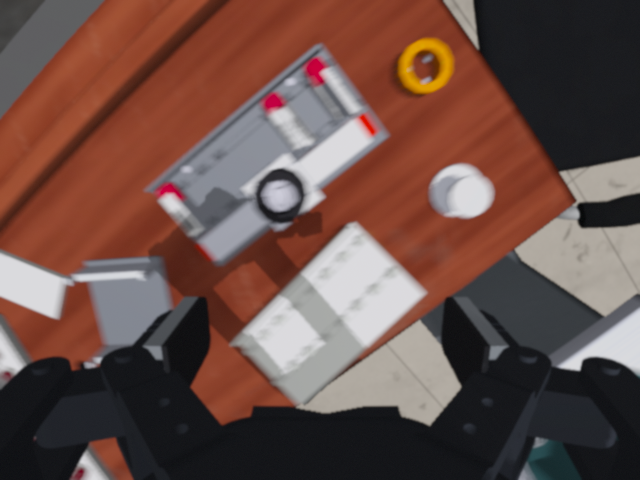

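The black nut shows at (281,195) and the orange look-alike at (426,66). The tubes' red ends are at (170,190), (273,102) and (316,68), the post at (468,195) and the rack around (330,310). I'll move in close above the nut and refine.

Call:
step_arm(rows=[[0.008,0.007,-0.035,0,0,1],[0.008,0.007,-0.035,0,0,1],[0.008,0.007,-0.035,0,0,1],[0.008,0.0065,-0.035,0,0,1],[0,0,0,0,0,0],[0,0,0,0,0,0],[0,0,0,0,0,0]])

```text
time_s: 4.05
eef_pos: [0.5713, 0.1123, 0.1721]
ee_rot: [-3.14, -0.002, -0.622]
contact_force: [-0.4, 0.3, -0.4]
width: 0.0855
grip_force: 0.0
```

```bash
python3 b.py w2 carrier stud_top nut bar tube0; cat > m.py <<'E'
from h import *
import sys
n=sys.argv[1]
s=arm.get_state();p=arm.camera('wrist')
for t in ['nut','stud_top']:
  for m in arm.masks_of(p,t)[:2]:
    M=m['pixels'];ys,xs=np.nonzero(M);(c,ax,an)=cv2.minAreaRect(np.c_[xs,ys].astype(np.float32));cc=cv2.minEnclosingCircle(np.c_[xs,ys].astype(np.float32))
    print(t,round(m['confidence'],2),M.sum(),c,ax,cc,atz(p,*cc[0],.076,s))
cv2.imwrite('pics/crop_%s.png'%n,p['pixels'])
E
python3 m.py w2
```

```text
4.05 [0.5713 0.1123 0.1721] [-3.1399 -0.0022 -0.6216] [ 0.0755  0.3911  1.6211 -0.0001  1.1266  2.268 ] 0.08552032770180333 [-0.3816  0.2906 -0.3797]
62.895565087513205 -0.08306153888913805 [[-0.0003  0.9655  0.2604  0.0649]
 [ 1.      0.0004 -0.0001  0.0004]
 [-0.0002  0.2604 -0.9655 -0.1418]
 [ 0.      0.      0.      1.    ]]
  carrier [0.6017 0.1146 0.0008] 0.56 [301. 187.]
  stud_top [0.5698 0.1155 0.0693] 0.63 [322. 241.]
  nut [0.4761 0.1575 0.0285] 0.6 [348. 347.]
  nut [ 0.5758 -0.0806  0.0007] 0.58 [526.  68.]
  nut [0.5686 0.1154 0.044 ] 0.57 [324. 233.]
  nut [0.5679 0.1183 0.0728] 0.39 [320. 248.]
  tube0 [0.6637 0.2167 0.0253] 0.83 [142. 204.]
  tube0 [0.6531 0.0651 0.0254] 0.82 [312.  91.]
  tube0 [0.6532 0.0128 0.0243] 0.55 [373.  45.]
nut 0.89 4946 (538.0000610351562, 66.0) (75.13188171386719, 91.23157501220703) ((537.5, 65.0), 46.208866119384766) [ 0.58444702 -0.04921241  0.076     ]
nut 0.73 3351 (415.404541015625, 102.45361328125) (146.21768188476562, 42.208290100097656) ((422.5256042480469, 97.78842163085938), 73.14762115478516) [0.60712569 0.01719241 0.076     ]
stud_top 0.67 29955 (304.108642578125, 177.87860107421875) (169.2198944091797, 336.8854064941406) ((294.0801086425781, 163.56459045410156), 179.04039001464844) [0.61977836 0.10031003 0.076     ]
stud_top 0.64 6627 (99.15248107910156, 348.1717834472656) (158.48703002929688, 125.43525695800781) ((81.35713958740234, 362.6428527832031), 85.80868530273438) [0.59807163 0.30859052 0.076     ]
```

View pics/w2.png

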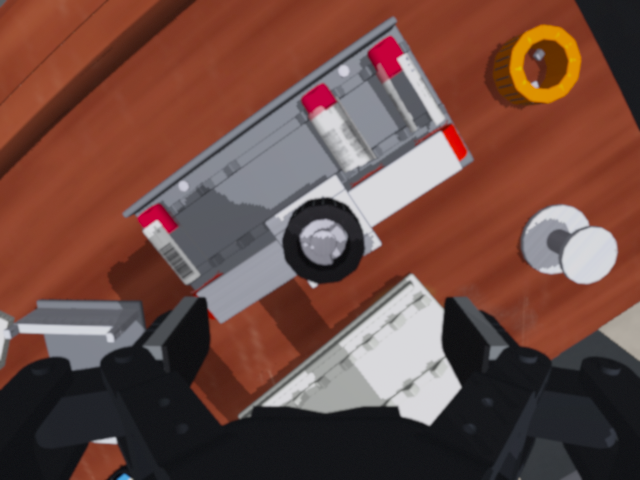

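The black nut is now sharp at (323,241), with the post's top disc at (588,255). I'll fit both by colour.

```bash
cat > f.py <<'E'
from h import *
s=arm.get_state();p=arm.camera('wrist');im=p['pixels'];g=im.max(2)
def blob(mask,seed,ring=False):
    n,l=cv2.connectedComponents(mask.astype(np.uint8));k=l[seed[1],seed[0]]
    c,_=cv2.findContours((l==k).astype(np.uint8),cv2.RETR_EXTERNAL,cv2.CHAIN_APPROX_NONE);return max(c,key=len)
def fit(c,z):
    P=np.array([atz(p,*q,z,s)[:2] for q in c[:,0,:]])
    (x,y),(a,b),an=cv2.fitEllipse((P*1e3).astype(np.float32));return round(x,1),round(y,1),round(a,1),round(b,1)
print('nut@76',fit(blob((g<70),(290,255)),.076))
c=blob((im.min(2)>150),(592,257));print(c[:,0].min(0),c[:,0].max(0));print('post',fit(c,.05))
for z in(.065,.055): print('nut',z,fit(blob((g<70),(290,255)),z))
# carrier outline by grey, top of far lip ends clicked
for u,v in [(128,214),(394,21),(472,160)]: print(u,v,atz(p,u,v,.006,s)[:2],atz(p,u,v,.028,s)[:2])
E
python3 f.py
```

```text
nut@76 (570.4, 114.3, 50.1, 54.8)
[563 226] [617 282]
post (442.5, -34.3, 42.6, 43.1)
nut 0.065 (567.9, 116.1, 52.4, 57.4)
nut 0.055 (565.7, 117.8, 54.6, 59.7)
128 214 [0.66562113 0.241575  ] [0.66254732 0.22959857]
394 21 [ 0.65899021 -0.01188473] [ 0.65639272 -0.00565446]
472 160 [ 0.54058679 -0.00659419] [ 0.54649454 -0.00074396]
```

Call:
step_arm(rows=[[-0.001,0.002,-0.03,0,0,0],[0,0,-0.03,0,0,0],[0,0,-0.03,0,0,0],[0,0,-0.02,0,0,0],[0,0,-0.012,0,0,0],[0,0,0,0,0,0],[0,0,0,0,0,0]])

```text
time_s: 5.25
eef_pos: [0.5698, 0.115, 0.0486]
ee_rot: [-3.141, -0.0, -0.621]
contact_force: [-0.5, 0.0, -1.2]
width: 0.0854
grip_force: 0.0
```

Call:
step_arm(rows=[[0,0,0,0,0,0],[0,0,0,0,0,0],[0,0,0,0,0,0],[0,0,0,0,0,0],[0,0,0,0,0,0],[0,0,0,0,0,0],[0,0,0,0,0,0],[0,0,0,0,0,0]], grip=0.4)

```text
time_s: 6.05
eef_pos: [0.5702, 0.115, 0.0496]
ee_rot: [-3.14, -0.002, -0.62]
contact_force: [-0.7, 0.1, 6.3]
width: 0.0513
grip_force: 61.2
```

Gripped at 51 mm. I'll start unscrewing with 8 rows and check.

Call:
step_arm(rows=[[0,0,0.001,0,0,4],[0,0,0.0006,0,0,8],[0,0,0.0006,0,0,8],[0,0,0.0006,0,0,8],[0,0,0.0006,0,0,8],[0,0,0.0006,0,0,8],[0,0,0.0006,0,0,8],[0,0,0.0006,0,0,8]], grip=0.4)

```text
time_s: 6.85
eef_pos: [0.5696, 0.115, 0.0539]
ee_rot: [3.141, -0.001, 0.432]
contact_force: [-0.5, 0.1, -0.7]
width: 0.0512
grip_force: 62.4
```

Call:
step_arm(rows=[[0,0,0.0006,0,0,8],[0,0,0.0006,0,0,8],[0,0,0.0006,0,0,8],[0,0,0.0006,0,0,8],[0,0,0.0006,0,0,8],[0,0,0.0006,0,0,8],[0,0,0.0006,0,0,8],[0,0,0.0006,0,0,8]])

```text
time_s: 7.65
eef_pos: [0.5696, 0.115, 0.0587]
ee_rot: [3.141, -0.0, 1.549]
contact_force: [-0.0, -0.2, 0.7]
width: 0.0513
grip_force: 62.4
```

Call:
step_arm(rows=[[0,0,0.0006,0,0,8],[0,0,0.0006,0,0,8],[0,0,0.0006,0,0,8],[0,0,0.0006,0,0,8],[0,0,0.0006,0,0,8],[0,0,0.0006,0,0,8],[0,0,0.0006,0,0,8],[0,0,0.0006,0,0,8]])

```text
time_s: 8.45
eef_pos: [0.5695, 0.1149, 0.0635]
ee_rot: [3.141, 0.001, 2.666]
contact_force: [-0.1, 0.7, -0.7]
width: 0.051
grip_force: 62.4
```

Call:
step_arm(rows=[[0,0,0.0006,0,0,8],[0,0,0.0006,0,0,8],[0,0,0.0006,0,0,8],[0,0,0.0006,0,0,8],[0,0,0.0006,0,0,8],[0,0,0.0006,0,0,8],[0,0,0.0006,0,0,8],[0,0,0.0006,0,0,8]])

```text
time_s: 9.25
eef_pos: [0.5695, 0.115, 0.0683]
ee_rot: [-3.141, 0.001, -2.5]
contact_force: [0.3, 0.1, -0.5]
width: 0.0512
grip_force: 62.4
```

```bash
python3 -c "
from h import *
s=arm.get_state();print(s)
p=arm.camera('side')
cv2.imwrite('pics/s1.png',cv2.resize(p['pixels'][150:300,230:430],None,fx=4,fy=4)[:600,:800])"
```

```text
{'time_s': 9.25, 'joints': array([ 8.03777007e-02,  5.21012495e-01,  1.71356970e+00, -1.31215138e-04,
        9.06196752e-01, -2.13216186e+00]), 'joint_velocities': array([ 3.02777764e-04, -9.36213403e-03, -3.72436471e-03,  3.05639740e-05,
        1.39143507e-02, -1.38645508e+00]), 'joint_efforts': array([-1.82974873e-05, -5.54845262e+01, -2.01006639e+01, -8.84547098e-04,
       -2.14003678e-02,  1.85241893e+00]), 'eef_pos': array([0.56949696, 0.11495824, 0.06829829]), 'ee_rot': array([-3.14107199e+00,  6.33804246e-04, -2.49976837e+00]), 'contact_force': array([ 0.26837426,  0.08897738, -0.53820659]), 'torque': array([-0.0004504 , -0.05756475,  0.01732807]), 'grip_force': 62.38285571336746, 'width': 0.051171562698305896}
```

Call:
step_arm(rows=[[0,0,0.0006,0,0,8],[0,0,0.0006,0,0,8],[0,0,0.0006,0,0,5],[0,0,0,0,0,0],[0,0,0.003,0,0,0],[0,0,0.004,0,0,0]])

```text
time_s: 9.9
eef_pos: [0.5692, 0.1149, 0.0768]
ee_rot: [3.142, -0.0, -2.142]
contact_force: [1.0, 0.3, -0.4]
width: 0.0512
grip_force: 62.4
```

Call:
step_arm(rows=[[0,0,0.015,0,0,0],[0,0,0.02,0,0,0],[0,0,0.02,0,0,0],[0,0,0.01,0,0,0]])

```text
time_s: 10.3
eef_pos: [0.5704, 0.115, 0.1436]
ee_rot: [-3.139, 0.002, -2.141]
contact_force: [0.5, 0.5, -0.2]
width: 0.0512
grip_force: 62.5
```

```bash
python3 -c "
from h import *
s=arm.get_state();print(s['time_s'],s['eef_pos'],s['joints'],s['width'],s['contact_force'])
p=arm.camera('side')
cv2.imwrite('pics/s2.png',cv2.resize(p['pixels'][150:300,230:430],None,fx=4,fy=4)[:600,:800])"
```

```text
10.3 [0.57037433 0.11502367 0.14359221] [ 8.03626998e-02  4.23147601e-01  1.65092042e+00 -1.07548071e-04
  1.06455855e+00 -2.49137993e+00] 0.05118809516349213 [ 0.54828586  0.54488445 -0.1746172 ]
```

View pics/s2.png

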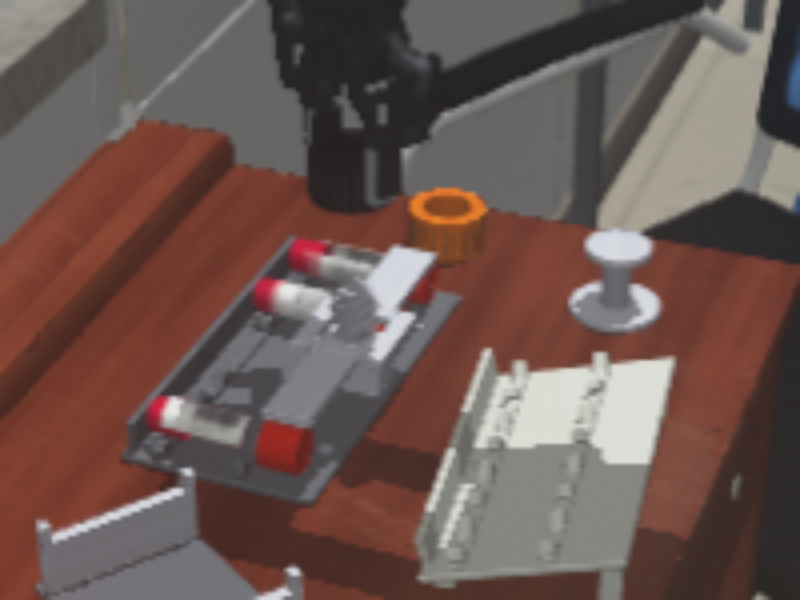

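The nut is held clear of the stud. Next I carry it to the post at (0.443,-0.0345).

Call:
step_arm(rows=[[-0.025,-0.03,0,0,0,-8],[-0.025,-0.03,0,0,0,-8],[-0.026,-0.03,0,0,0,-8],[-0.026,-0.03,0,0,0,-8],[-0.025,-0.0295,0,0,0,-8],[0,0,-0.02,0,0,-8],[0,0,-0.03,0,0,0],[0,0,0,0,0,0]])

```text
time_s: 11.15
eef_pos: [0.4393, -0.0343, 0.089]
ee_rot: [3.139, -0.006, -2.978]
contact_force: [0.2, 0.4, -0.7]
width: 0.0512
grip_force: 62.9
```

```bash
cat > g.py <<'E'
from h import *
s=arm.get_state();p=arm.camera('top');print(s['time_s'],s['eef_pos'],s['joints'])
q=arm.camera('side')
for P in (p,q):
  for t in ['post_top','nut','bar']: print([(np.round(r['position'],4),round(r['confidence'],2)) for r in arm.pinpoint(P,t)[:3]])
cv2.imwrite('pics/s3.png',cv2.resize(q['pixels'][130:250,300:460],None,fx=5,fy=5)[:600,:800])
E
python3 g.py
```

```text
11.15 [ 0.43928689 -0.03425885  0.08899942] [-2.34772558e-01  3.38008910e-01  1.99824228e+00 -1.15912633e-04
  8.11663922e-01 -1.96876953e+00]
[(array([ 0.4478, -0.0379,  0.0497]), 0.73), (array([0.4805, 0.1574, 0.028 ]), 0.18)]
[(array([ 0.5747, -0.0812,  0.0008]), 0.79), (array([ 0.3967,  0.4599, -0.003 ]), 0.72), (array([ 0.4407, -0.0297,  0.0856]), 0.42)]
[(array([0.5696, 0.1184, 0.0378]), 0.82)]
[(array([ 0.4446, -0.0348,  0.0511]), 0.76)]
[(array([ 0.5738, -0.08  ,  0.0007]), 0.79), (array([ 0.4388, -0.0377,  0.0826]), 0.68)]
[(array([0.5702, 0.1137, 0.0388]), 0.57), (array([ 4.388e-01, -3.510e-02,  4.000e-04]), 0.4)]
```

View pics/s3.png

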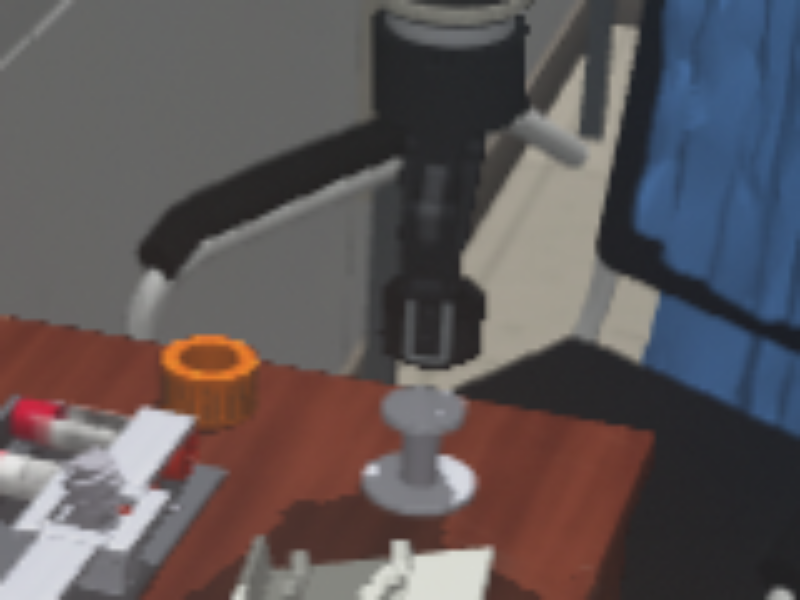

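Call:
step_arm(rows=[[0,0,0,0,0,0],[0,0,0,0,0,0],[0,0,0,0,0,0]])

```text
time_s: 11.85
eef_pos: [0.4424, -0.0345, 0.0917]
ee_rot: [-3.141, 0.0, -2.977]
contact_force: [0.1, -0.1, -0.5]
width: 0.0511
grip_force: 62.9
```

Call:
step_arm(rows=[[0.0015,-0.0005,-0.015,0,0,0],[0,0,-0.012,0,0,0],[0,0,-0.006,0,0,0],[0,0,-0.003,0,0,0],[0,0,0,0,0,0],[0,0,0,0,0,0]])

```text
time_s: 12.45
eef_pos: [0.444, -0.0351, 0.0558]
ee_rot: [-3.141, 0.0, -2.977]
contact_force: [0.3, -0.2, -0.5]
width: 0.0514
grip_force: 62.9
```

Call:
step_arm(rows=[[0,0,-0.001,0,0,0],[0,0,-0.0008,0,0,0],[0,0,0,0,0,0],[0,0,0,0,0,0]])

```text
time_s: 12.85
eef_pos: [0.4438, -0.0351, 0.0538]
ee_rot: [-3.141, 0.0, -2.977]
contact_force: [-0.5, -0.0, -0.6]
width: 0.0512
grip_force: 62.9
```

Call:
step_arm(rows=[[0,0,-0.0008,0,0,0],[0,0,0,0,0,0],[0,0,0,0,0,0]])

```text
time_s: 13.15
eef_pos: [0.4438, -0.0351, 0.0536]
ee_rot: [-3.141, 0.0, -2.977]
contact_force: [-3.2, -0.6, 9.9]
width: 0.0515
grip_force: 64.0
```

Call:
step_arm(rows=[[0,0,-0.0008,0,0,0],[0,0,0,0,0,0],[0,0,0,0,0,0]])

```text
time_s: 13.45
eef_pos: [0.4438, -0.0351, 0.0535]
ee_rot: [-3.141, 0.001, -2.977]
contact_force: [-4.3, -0.5, 21.8]
width: 0.0508
grip_force: 65.1
```

The nut is seated with contact at z = 0.0536. I'll relieve the pressure, open and lift.

Call:
step_arm(rows=[[0,0,0.0013,0,0,0],[0,0,0,0,0,0]])

```text
time_s: 13.65
eef_pos: [0.4441, -0.0351, 0.0537]
ee_rot: [-3.141, 0.001, -2.977]
contact_force: [0.4, 0.1, -0.9]
width: 0.0511
grip_force: 62.9
```

Call:
step_arm(rows=[[0,0,0,0,0,0],[0,0,0,0,0,0],[0,0,0,0,0,0],[0,0,0,0,0,0],[0,0,0,0,0,0],[0,0,0,0,0,0]], grip=1)

```text
time_s: 14.25
eef_pos: [0.4438, -0.035, 0.0534]
ee_rot: [-3.142, -0.0, -2.977]
contact_force: [-0.6, 0.2, -0.2]
width: 0.0856
grip_force: 0.0
```

Call:
step_arm(rows=[[0,0,0.015,0,0,0],[0,0,0.03,0,0,0],[0,0,0.03,0,0,0],[0.0,0,0.03,0,0,0],[0,0,0.03,0,0,-8],[0,0,0.02,0,0,-8],[0,0,0,0,0,0],[0,0,0,0,0,0]])

```text
time_s: 15.05
eef_pos: [0.4438, -0.035, 0.2084]
ee_rot: [-3.141, 0.001, 3.03]
contact_force: [-1.0, -0.4, -0.6]
width: 0.0857
grip_force: 0.0
```

```bash
python3 b.py w4 post_top nut bar rest_top
```

```text
15.05 [ 0.4438 -0.035   0.2084] [-3.1414  0.0006  3.0296] [-0.2341  0.1596  1.8585 -0.0001  1.1228 -1.6929] 0.08567179923753897 [-0.9546 -0.4106 -0.6267]
62.895565087513205 -0.08306153888913805 [[-0.0003  0.9655  0.2603  0.0668]
 [ 1.      0.0003  0.0003  0.0001]
 [ 0.0002  0.2603 -0.9655 -0.1418]
 [ 0.      0.      0.      1.    ]]
  post_top [ 0.441  -0.0339  0.0456] 0.87 [326. 216.]
  nut [ 0.5772 -0.0815 -0.001 ] 0.96 [294. 343.]
  nut [ 0.4423 -0.0388  0.0525] 0.6 [320. 220.]
  bar [0.6551 0.0099 0.0256] 0.44 [394. 416.]
```

View pics/w4.png

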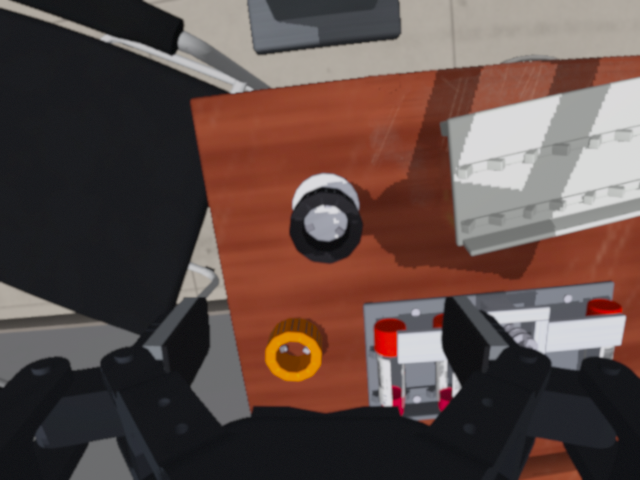

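The nut stands on the post at (326,225) and the orange look-alike is untouched. I'll move to a pose that shows both the bar and the rest.

Call:
step_arm(rows=[[0.013,0.0315,0.0122,0,0,-8.5],[0.013,0.0315,0.0122,0,0,-8.5],[0.013,0.0315,0.0122,0,0,-8.5],[0.013,0.0315,0.0122,0,0,-8.5],[0.013,0.0315,0.0122,0,0,-8.5],[0.013,0.0315,0.0122,0,0,-8.5],[0.013,0.0315,0.0122,0,0,-8.5],[0.013,0.0315,0.0122,0,0,-8.5]])

```text
time_s: 16.1
eef_pos: [0.5477, 0.2177, 0.3053]
ee_rot: [-3.14, 0.0, 1.837]
contact_force: [0.6, -0.2, 0.4]
width: 0.0854
grip_force: 0.0
```

Call:
step_arm(rows=[[0.013,0.0315,0.0122,0,0,-8.5],[0.013,0.0315,0.0122,0,0,-8.5],[0,0,0,0,0,0],[0,0,0,0,0,0],[0,0,0,0,0,0]])

```text
time_s: 16.6
eef_pos: [0.5728, 0.2784, 0.3289]
ee_rot: [-3.139, 0.001, 1.547]
contact_force: [-0.7, 0.2, -0.5]
width: 0.0853
grip_force: 0.0
```

```bash
python3 b.py w5 rest_top rest bar carrier stud_top tube0 slot0
```

```text
16.6 [0.5728 0.2784 0.3289] [-3.1391  0.0014  1.5475] [ 0.3443  0.3482  1.2856 -0.0004  1.5106  0.3676] 0.08534145617879633 [-0.7048  0.2056 -0.4538]
62.895565087513205 -0.08306153888913805 [[-0.0003  0.9654  0.2606  0.0659]
 [ 1.      0.0003  0.0002 -0.001 ]
 [ 0.0001  0.2606 -0.9654 -0.1418]
 [ 0.      0.      0.      1.    ]]
  rest_top [0.5832 0.3667 0.0404] 0.82 [335. 110.]
  rest_top [0.6519 0.012  0.0227] 0.22 [390. 388.]
  rest [ 0.5799  0.3649 -0.0007] 0.72 [331. 114.]
  rest [0.6655 0.2138 0.0258] 0.54 [407. 245.]
  bar [0.5698 0.1173 0.0395] 0.65 [327. 326.]
  bar [ 0.4436 -0.0384  0.0536] 0.26 [235. 437.]
  carrier [0.6019 0.1149 0.0038] 0.67 [352. 314.]
  tube0 [0.668  0.2148 0.0252] 0.98 [409. 244.]
  tube0 [0.652  0.0097 0.0236] 0.97 [390. 390.]
  tube0 [0.6559 0.0645 0.0283] 0.78 [395. 357.]
  slot0 [0.4631 0.2674 0.0289] 0.78 [232. 204.]
  slot0 [0.4688 0.212  0.0292] 0.78 [240. 250.]
  slot0 [0.4867 0.1036 0.0287] 0.64 [262. 332.]
  slot0 [0.4814 0.1556 0.0287] 0.58 [254. 294.]
```

View pics/w5.png

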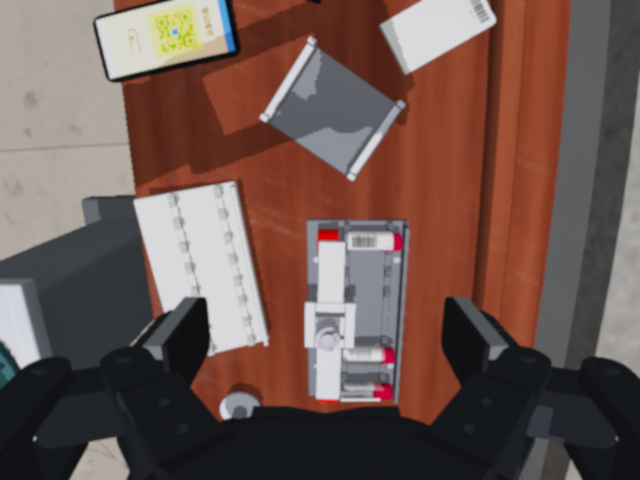

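The rest's rail tips are at (312,41), (265,118), (402,104) and (351,177). The bar runs from (332,241) to (329,398) and lies in place over the stud at (329,330).

```bash
cat > r.py <<'E'
from h import *
np.set_printoptions(precision=4,suppress=True)
s=arm.get_state();p=arm.camera('wrist');im=p['pixels']
A=np.array([atz(p,u,v,.051,s)[:2] for u,v in [(312,41),(265,118),(402,104),(351,177)]])
print(A,A.mean(0),[np.linalg.norm(A[i]-A[j]) for i,j in((0,1),(2,3),(0,2),(1,3))])
for i,j in ((1,0),(3,2)): d=A[i]-A[j]; print('rail dir',np.arctan2(*-d[::-1]) , np.arctan2(d[1],d[0]))
for i,j in((0,2),(1,3)): d=A[j]-A[i]; print('across',np.arctan2(d[1],d[0])+np.pi/2)
# bar: white region
M=(im.min(2)>165).astype(np.uint8); M[:215]=0;M[:,:300]=0;M[:,360:]=0;M[400:]=0
n,l,st,c=cv2.connectedComponentsWithStats(M)
for k in range(1,n):
    if st[k,4]>150: print(st[k],c[k])
for u,v in [(320,242),(345,242),(316,398),(341,398),(304,303),(355,303),(352,348),(305,346)]: print(u,v,atz(p,u,v,.046,s)[:2])
p=arm.camera('top')
for u,v in [(200+75/3,160+98/3),(200+188/3,160+180/3),(200-5/3,160+233/3),(200+95/3,160+310/3)]: print('top',atz(p,u,v,.051)[:2])
E
python3 r.py
```

```text
[[0.5631 0.4353]
 [0.512  0.3617]
 [0.6538 0.3723]
 [0.6003 0.2982]] [0.5823 0.3669] [np.float64(0.0895797374425887), np.float64(0.09132222279107716), np.float64(0.11042826326607376), np.float64(0.10880390023497298)]
rail dir 0.9639163932327791 -2.177676260357014
rail dir 0.9459714333497142 -2.195621220240079
across 0.9635724087238987
across 0.9476867819174454
[ 304  242   56  157 4771] [329.2368 320.7979]
320 242 [0.565  0.2256]
345 242 [0.5932 0.2248]
316 398 [0.5538 0.0177]
341 398 [0.5859 0.0168]
304 303 [0.544  0.1513]
355 303 [0.6042 0.1498]
352 348 [0.6003 0.0897]
305 346 [0.5428 0.0939]
top [0.6533 0.3712]
top [0.5975 0.2924]
top [0.5591 0.4235]
top [0.5072 0.3542]
```

Measured: rest centre about (0.5825, 0.3665), with the rails running at 0.955 rad. The rail spacing (110 mm) and length agree with the description, and two cameras agree on the angle. The bar centre is about (0.572, 0.119). I'll descend to the bar grip at (0.574, 0.186).

Call:
step_arm(rows=[[0,-0.023,-0.04,0,0,-1],[0,-0.023,-0.045,0,0,0],[0,-0.023,-0.045,0,0,0],[0,-0.023,-0.045,0,0,0],[0,0,-0.03,0,0,0],[0,0,-0.015,0,0,0],[0,0,0,0,0,0],[0,0,0,0,0,0]])

```text
time_s: 17.9
eef_pos: [0.574, 0.1882, 0.1121]
ee_rot: [3.141, -0.0, 1.529]
contact_force: [0.1, -0.3, 0.7]
width: 0.0853
grip_force: 0.0
```

Call:
step_arm(rows=[[0,0,0,0,0,0],[0,0,0,0,0,0]])

```text
time_s: 18.1
eef_pos: [0.5747, 0.1886, 0.1132]
ee_rot: [3.139, -0.001, 1.529]
contact_force: [0.8, 1.3, 0.8]
width: 0.0853
grip_force: 0.0
```

```bash
python3 b.py w6 bar tube0
```

```text
18.1 [0.5747 0.1886 0.1132] [ 3.139  -0.0007  1.5289] [0.2029 0.4885 1.6257 0.     1.0246 0.2447] 0.08526431545406747 [0.7822 1.3101 0.7827]
62.895565087513205 -0.08306153888913805 [[-0.0003  0.9654  0.2606  0.0659]
 [ 1.      0.0003  0.0002 -0.001 ]
 [ 0.0001  0.2606 -0.9654 -0.1418]
 [ 0.      0.      0.      1.    ]]
  tube0 [0.6575 0.0667 0.0286] 0.69 [453. 409.]
  tube0 [0.6655 0.2175 0.0215] 0.63 [475. 191.]
```

View pics/w6.png

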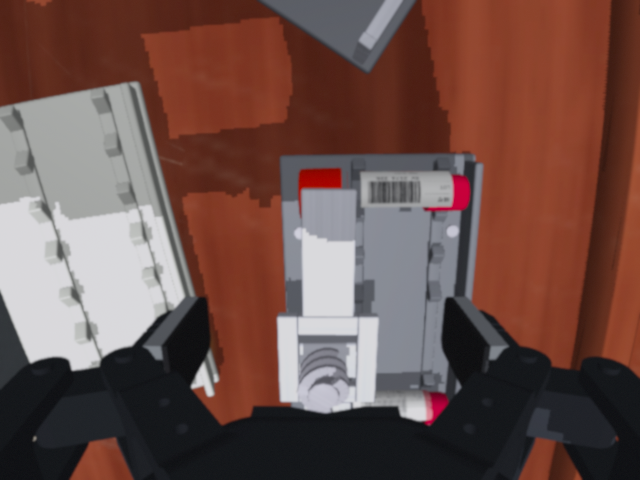

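The bar arm's edges are at u=303 and u=355, from v=190 to 316, with the stud at (325,385).

```bash
cat > r2.py <<'E'
from h import *
np.set_printoptions(precision=4,suppress=True)
s=arm.get_state();p=arm.camera('wrist')
for u,v in [(303,190),(355,190),(303,312),(353,312),(278,317),(378,317),(377,402)]: print(u,v,atz(p,u,v,.046,s)[:2])
print('stud',atz(p,323,393,.074,s)[:2]); print('tube cap/bot side',atz(p,410,208,.028,s)[:2],atz(p,462,192,.024,s)[:2])
E
python3 r2.py
```

```text
303 190 [0.5628 0.2252]
355 190 [0.5905 0.224 ]
303 312 [0.5588 0.1542]
353 312 [0.5878 0.153 ]
278 317 [0.544  0.1516]
378 317 [0.6024 0.1491]
377 402 [0.6017 0.0896]
stud [0.569  0.1191]
tube cap/bot side [0.6239 0.2095] [0.656  0.2172]
```

Call:
step_arm(rows=[[0,-0.001,-0.025,0,0,0],[0,0,-0.025,0,0,0],[0,0,-0.02,0,0,0],[0,0,-0.01,0,0,0],[0,0,-0.005,0,0,0],[0,0,0,0,0,0],[0,0,0,0,0,0]])

```text
time_s: 19.0
eef_pos: [0.5743, 0.1873, 0.0275]
ee_rot: [3.14, -0.0, 1.529]
contact_force: [0.6, -0.0, -0.1]
width: 0.0851
grip_force: 0.0
```

Call:
step_arm(rows=[[0,0,0,0,0,0],[0,0,0,0,0,0],[0,0,0,0,0,0],[0,0,0,0,0,0],[0,0,0,0,0,0],[0,0,0,0,0,0],[0,0,0,0,0,0],[0,0,0,0,0,0]], grip=0.2)

```text
time_s: 19.8
eef_pos: [0.574, 0.1872, 0.027]
ee_rot: [3.141, -0.0, 1.529]
contact_force: [0.1, -0.6, 5.8]
width: 0.0284
grip_force: 58.9
```

Gripped, so I'll lift slowly.

Call:
step_arm(rows=[[0,0,0.004,0,0,0],[0,0,0.008,0,0,0],[0,0,0.012,0,0,0],[0,0,0.015,0,0,0],[0,0,0.02,0,0,0],[0,0,0.02,0,0,0],[0,0,0.02,0,0,0],[0,0,0,0,0,0]])

```text
time_s: 20.6
eef_pos: [0.576, 0.1879, 0.1293]
ee_rot: [3.135, -0.002, 1.529]
contact_force: [1.5, 0.6, -0.9]
width: 0.0285
grip_force: 59.6
```

```bash
python3 b.py w7 bar tube0; python3 -c "
from h import *
a=arm.camera('side')['pixels'][100:280,200:440]
b=cv2.imread('pics/w7.png')
cv2.imwrite('pics/w7s.png',np.hstack([cv2.resize(b,(400,300)),cv2.resize(a,(400,300))]))"
```

```text
20.6 [0.576  0.1879 0.1293] [ 3.1355 -0.0019  1.5286] [0.2011 0.4686 1.6126 0.0004 1.0539 0.2431] 0.0284750963319014 [ 1.4621  0.5544 -0.8525]
62.895565087513205 -0.08306153888913805 [[-0.0003  0.9654  0.2606  0.0659]
 [ 1.      0.0003  0.0002 -0.001 ]
 [ 0.0001  0.2606 -0.9654 -0.1418]
 [ 0.      0.      0.      1.    ]]
  tube0 [0.6644 0.2172 0.0277] 0.66 [464. 188.]
```

View pics/w7s.png

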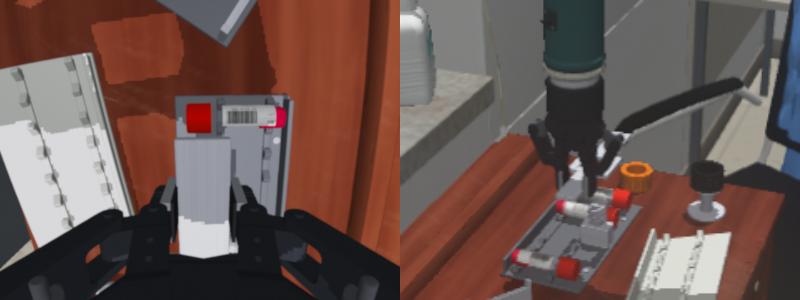

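The bar is lifted level and clear of the stud, and the nut stands on the post at (705,180) in the right-hand view. I'll carry it to the rest, turning it +57°.

Call:
step_arm(rows=[[-0.0067,0.031,0,0,0,8.2],[-0.0067,0.031,0,0,0,8.2],[-0.0067,0.031,0,0,0,8.2],[-0.0067,0.031,0,0,0,8.2],[-0.0067,0.031,0,0,0,8.2],[-0.0067,0.031,0,0,0,8.2],[-0.0067,0.031,0,0,0,8.1],[0,0,0,0,0,0]])

```text
time_s: 21.6
eef_pos: [0.525, 0.4076, 0.1242]
ee_rot: [-3.141, -0.002, 2.535]
contact_force: [-0.7, -1.1, -0.4]
width: 0.0283
grip_force: 59.6
```

Call:
step_arm(rows=[[0,0,0,0,0,0],[0,0,0,0,0,0],[0,0,0,0,0,0]])

```text
time_s: 21.9
eef_pos: [0.5267, 0.4028, 0.1252]
ee_rot: [-3.14, -0.0, 2.527]
contact_force: [-0.7, -0.2, -1.6]
width: 0.0282
grip_force: 59.6
```

```bash
python3 b.py w8 bar rest_top; python3 -c "
from h import *
a=arm.camera('side')['pixels'][160:360,160:427]
b=cv2.imread('pics/w8.png')
cv2.imwrite('pics/w8s.png',np.hstack([cv2.resize(b,(400,300)),cv2.resize(a,(400,300))]))"
```

```text
21.9 [0.5267 0.4028 0.1252] [-3.1402 -0.0003  2.5266] [ 0.5489  0.5487  1.4732 -0.0003  1.121  -0.4068] 0.028233168077681232 [-0.6913 -0.2233 -1.5911]
62.895565087513205 -0.08306153888913805 [[-0.0003  0.9655  0.2604  0.0667]
 [ 1.      0.0003  0.0003 -0.0004]
 [ 0.0002  0.2604 -0.9655 -0.1418]
 [ 0.      0.      0.      1.    ]]
```

View pics/w8s.png

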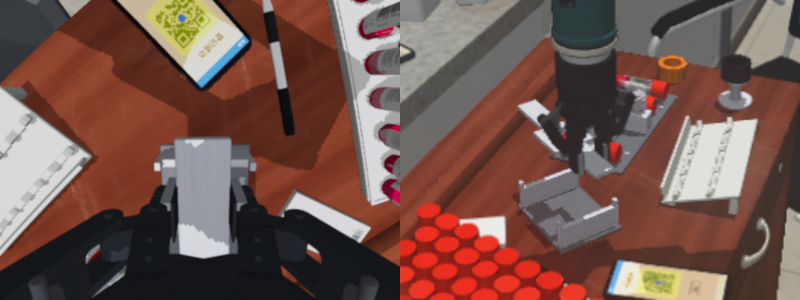

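The bar is over the rest, crossing the rail whose tips show at (158,165) and (252,162) in the left view, and it is well centred. Lowering.

Call:
step_arm(rows=[[0.001,0.002,-0.03,0,0,0],[0,0,-0.03,0,0,0],[0,0,-0.02,0,0,0],[0,0,-0.01,0,0,0],[0,0,-0.004,0,0,0],[0,0,0,0,0,0],[0,0,0,0,0,0]])

```text
time_s: 22.8
eef_pos: [0.5272, 0.4054, 0.0383]
ee_rot: [-3.141, 0.0, 2.528]
contact_force: [-14.6, -8.5, 46.1]
width: 0.0282
grip_force: 86.2
```

Call:
step_arm(rows=[[0,0,-0.001,0,0,0],[0,0,-0.001,0,0,0],[0,0,0,0,0,0]])

```text
time_s: 23.1
eef_pos: [0.5273, 0.4054, 0.0381]
ee_rot: [3.142, 0.001, 2.529]
contact_force: [-17.6, -11.1, 58.4]
width: 0.0284
grip_force: 93.0
```

Fingertips have hit the rail top: I gripped at 67 mm rather than 76, so the pads overlap the rail. I'll back off, set the bar down 7 mm outward, then regrip farther out and re-centre.

Call:
step_arm(rows=[[0,0,0.01,0,0,0],[0,0,0.01,0,0,0],[-0.0033,0.0023,0.005,0,0,0],[-0.0033,0.0023,0,0,0,0],[0,0,0,0,0,0],[0,0,0,0,0,0]])

```text
time_s: 23.7
eef_pos: [0.5204, 0.4106, 0.0536]
ee_rot: [-3.14, -0.001, 2.529]
contact_force: [-0.5, 0.8, -1.2]
width: 0.0288
grip_force: 59.6
```

```bash
python3 b.py w9 bar; python3 -c "
from h import *
a=arm.camera('side')['pixels'][230:350,220:380]
b=cv2.imread('pics/w9.png')[200:440,160:480]
cv2.imwrite('pics/w9s.png',np.hstack([cv2.resize(b,(400,300)),cv2.resize(a,(400,300))]))"
```

```text
23.7 [0.5204 0.4106 0.0536] [-3.1399 -0.0006  2.529 ] [ 0.5639  0.6317  1.5254 -0.0001  0.9863 -0.3943] 0.028793799270591655 [-0.5179  0.7724 -1.2159]
62.895565087513205 -0.08306153888913805 [[-0.0003  0.9655  0.2604  0.0667]
 [ 1.      0.0003  0.0003 -0.0004]
 [ 0.0002  0.2604 -0.9655 -0.1418]
 [ 0.      0.      0.      1.    ]]
```

View pics/w9s.png

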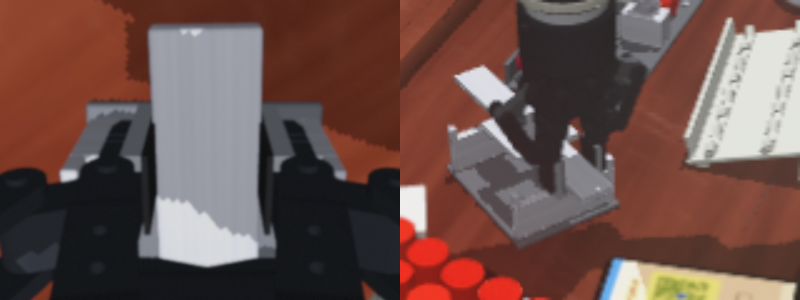

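Call:
step_arm(rows=[[0,0,-0.01,0,0,0],[0,0,-0.006,0,0,0],[0,0,-0.002,0,0,0],[0,0,0,0,0,0],[0,0,0,0,0,0]])

```text
time_s: 24.35
eef_pos: [0.5211, 0.4107, 0.0366]
ee_rot: [-3.141, -0.0, 2.529]
contact_force: [0.3, 0.3, -1.7]
width: 0.0285
grip_force: 59.6
```

Call:
step_arm(rows=[[0,0,-0.002,0,0,0],[0,0,-0.002,0,0,0],[0,0,-0.001,0,0,0],[0,0,0,0,0,0]])

```text
time_s: 24.75
eef_pos: [0.521, 0.4107, 0.0315]
ee_rot: [-3.141, -0.0, 2.529]
contact_force: [-0.1, 0.1, -0.4]
width: 0.0286
grip_force: 59.6
```

Call:
step_arm(rows=[[0,0,-0.001,0,0,0],[0,0,-0.001,0,0,0],[0,0,-0.0006,0,0,0],[0,0,0,0,0,0]])

```text
time_s: 25.15
eef_pos: [0.5211, 0.4107, 0.029]
ee_rot: [-3.141, -0.0, 2.529]
contact_force: [-0.5, -0.9, -1.3]
width: 0.0283
grip_force: 59.6
```

Call:
step_arm(rows=[[0,0,-0.0006,0,0,0],[0,0,0,0,0,0]])

```text
time_s: 25.35
eef_pos: [0.5212, 0.4108, 0.0286]
ee_rot: [-3.142, 0.0, 2.529]
contact_force: [0.5, -0.0, -0.3]
width: 0.0289
grip_force: 59.6
```

Call:
step_arm(rows=[[0,0,-0.0007,0,0,0],[0,0,-0.0006,0,0,0],[0,0,0,0,0,0]])

```text
time_s: 25.65
eef_pos: [0.5212, 0.4108, 0.0283]
ee_rot: [3.141, 0.0, 2.529]
contact_force: [-2.2, -1.4, 7.8]
width: 0.0283
grip_force: 60.5
```

Call:
step_arm(rows=[[0,0,-0.0006,0,0,0],[0,0,0,0,0,0]])

```text
time_s: 25.85
eef_pos: [0.5212, 0.4109, 0.0282]
ee_rot: [3.141, 0.0, 2.529]
contact_force: [-3.6, -2.2, 11.2]
width: 0.0286
grip_force: 60.9
```

Call:
step_arm(rows=[[0,0,0.0005,0,0,0],[0,0,0,0,0,0],[0,0,0,0,0,0],[0,0,0,0,0,0],[0,0,0,0,0,0],[0,0,0,0,0,0]], grip=1)

```text
time_s: 26.45
eef_pos: [0.5211, 0.4107, 0.0269]
ee_rot: [-3.141, -0.0, 2.529]
contact_force: [-0.4, -0.5, -0.1]
width: 0.0854
grip_force: 0.0
```

Call:
step_arm(rows=[[0,0,0.02,0,0,0],[0,0,0.04,0,0,0],[0,0,0.05,0,0,0],[0.03,-0.02,0.05,0,0,0],[0.03,-0.02,0.03,0,0,0],[0,0,0,0,0,0],[0,0,0,0,0,0],[0,0,0,0,0,0]])

```text
time_s: 27.25
eef_pos: [0.5738, 0.3743, 0.206]
ee_rot: [-3.139, -0.002, 2.529]
contact_force: [-0.9, 0.6, 0.4]
width: 0.0852
grip_force: 0.0
```

```bash
cat > bar.py <<'E'
from h import *
np.set_printoptions(precision=4,suppress=True)
s=arm.get_state();print(s['time_s'],s['eef_pos'],s['ee_rot'])
for n in ['wrist','top','side']:
    p=arm.camera(n)
    if n=='wrist': W=p
    for t in ['bar','rest_top']: print(n,t,[(np.round(r['position'],4),round(r['confidence'],2)) for r in arm.pinpoint(p,t)[:2]])
    if n!='side':
      for m in arm.masks_of(p,'bar')[:1]:
        c,_=cv2.findContours(m['pixels'].astype(np.uint8),cv2.RETR_EXTERNAL,cv2.CHAIN_APPROX_NONE);c=max(c,key=len)[:,0]
        P=np.array([atz(p,*q,.047,s)[:2] for q in c]);r=cv2.minAreaRect((P*1000).astype(np.float32));print(' rect',m['confidence'],r)
cv2.imwrite('pics/wb.png',W['pixels'])
E
python3 bar.py
```

```text
27.25 [0.5738 0.3743 0.206 ] [-3.1387 -0.002   2.5287]
wrist bar []
wrist rest_top [(array([0.582 , 0.3663, 0.0395]), 0.78), (array([0.4865, 0.1057, 0.0297]), 0.41)]
 rect 0.75 ((575.8103637695312, 373.2039794921875), (60.2630729675293, 208.5028533935547), 55.168888092041016)
top bar [(array([0.5763, 0.3752, 0.0387]), 0.6), (array([ 0.443 , -0.0335,  0.0022]), 0.39)]
top rest_top [(array([0.5821, 0.3684, 0.039 ]), 0.79)]
 rect 0.62 ((621.5064086914062, 335.9647521972656), (60.28247833251953, 95.83834075927734), 46.479915618896484)
side bar [(array([0.574 , 0.3702, 0.0369]), 0.75)]
side rest_top [(array([0.5856, 0.3672, 0.0378]), 0.88)]
```

The bar lies about 9 mm outward. I'll regrip at 78 mm, lift slightly, shift in and release.

Call:
step_arm(rows=[[-0.031,0.022,0,0,0,0],[-0.031,0.022,-0.03,0,0,0],[0,0,-0.045,0,0,0],[0,0,-0.045,0,0,0],[0,0,-0.035,0,0,0],[0,0,-0.017,0,0,0],[0,0,-0.005,0,0,0],[0,0,0,0,0,0]])

```text
time_s: 28.6
eef_pos: [0.5133, 0.4184, 0.0302]
ee_rot: [-3.141, -0.0, 2.529]
contact_force: [0.2, 0.4, 0.1]
width: 0.0858
grip_force: 0.0
```

Call:
step_arm(rows=[[0,0,0,0,0,0],[0,0,0,0,0,0]])

```text
time_s: 28.8
eef_pos: [0.5146, 0.4192, 0.0324]
ee_rot: [3.139, 0.001, 2.529]
contact_force: [-0.1, -0.1, 0.1]
width: 0.0853
grip_force: 0.0
```

Call:
step_arm(rows=[[-0.001,0,-0.004,0,0,0],[0,0,0,0,0,0],[0,0,0,0,0,0]])

```text
time_s: 29.1
eef_pos: [0.5124, 0.4185, 0.0268]
ee_rot: [-3.142, 0.0, 2.529]
contact_force: [-0.6, -0.5, -0.1]
width: 0.0852
grip_force: 0.0
```

Call:
step_arm(rows=[[0,0,0,0,0,0],[0,0,0,0,0,0],[0,0,0,0,0,0],[0,0,0,0,0,0],[0,0,0,0,0,0],[0,0,0,0,0,0],[0,0,0,0,0,0],[0,0,0,0,0,0]], grip=0.2)

```text
time_s: 29.9
eef_pos: [0.5125, 0.4185, 0.0268]
ee_rot: [3.142, 0.0, 2.529]
contact_force: [-0.0, -0.3, 2.8]
width: 0.0283
grip_force: 58.9
```

Call:
step_arm(rows=[[0,0,0.003,0,0,0],[0,0,0.003,0,0,0],[0,0,0,0,0,0],[0,0,0,0,0,0]])

```text
time_s: 30.3
eef_pos: [0.5124, 0.4185, 0.0326]
ee_rot: [-3.142, -0.0, 2.529]
contact_force: [-0.8, 0.0, -2.1]
width: 0.0287
grip_force: 59.1
```

Call:
step_arm(rows=[[0.0032,-0.0034,0,0,0,0],[0.0031,-0.0034,0,0,0,0],[0,0,-0.003,0,0,0],[0,0,-0.001,0,0,0],[0,0,-0.001,0,0,0],[0,0,-0.0005,0,0,0],[0,0,0,0,0,0]])

```text
time_s: 31.0
eef_pos: [0.5186, 0.4117, 0.027]
ee_rot: [-3.141, -0.0, 2.529]
contact_force: [-0.6, -0.8, -0.4]
width: 0.0286
grip_force: 59.2
```

Call:
step_arm(rows=[[0,0,-0.0004,0,0,0],[0,0,-0.0004,0,0,0],[0,0,0,0,0,0]])

```text
time_s: 31.3
eef_pos: [0.5187, 0.4118, 0.0268]
ee_rot: [3.142, 0.0, 2.529]
contact_force: [-1.8, -1.6, 4.5]
width: 0.0282
grip_force: 59.7
```

Contact. Release, lift and remeasure.

Call:
step_arm(rows=[[0,0,0,0,0,0],[0,0,0,0,0,0],[0,0,0,0,0,0],[0,0,0,0,0,0],[0,0,0,0,0,0],[0,0,0,0,0,0]], grip=1)

```text
time_s: 31.9
eef_pos: [0.5188, 0.4117, 0.0263]
ee_rot: [-3.141, -0.0, 2.529]
contact_force: [0.6, -0.4, 0.1]
width: 0.0854
grip_force: 0.0
```

Call:
step_arm(rows=[[0,0,0.02,0,0,0],[0,0,0.04,0,0,0],[0,0,0.05,0,0,0],[0.03,-0.02,0.05,0,0,0],[0.03,-0.02,0.03,0,0,0],[0,0,0,0,0,0],[0,0,0,0,0,0],[0,0,0,0,0,0]])

```text
time_s: 32.7
eef_pos: [0.5714, 0.3753, 0.2053]
ee_rot: [-3.139, -0.002, 2.529]
contact_force: [0.4, 0.4, 0.0]
width: 0.0852
grip_force: 0.0
```

```bash
python3 bar.py
```

```text
32.7 [0.5714 0.3753 0.2053] [-3.1388 -0.002   2.5287]
wrist bar []
wrist rest_top [(array([0.5819, 0.3638, 0.0414]), 0.61)]
 rect 0.95 ((582.1173095703125, 366.8551940917969), (59.38581466674805, 208.55882263183594), 54.39204788208008)
top bar [(array([0.5817, 0.3663, 0.0376]), 0.63)]
top rest_top [(array([0.5823, 0.3677, 0.0349]), 0.64)]
 rect 0.85 ((624.0477905273438, 333.35772705078125), (60.336822509765625, 105.91317749023438), 46.25567626953125)
side bar [(array([ 0.4449, -0.0364,  0.0483]), 0.73), (array([0.5818, 0.3618, 0.0404]), 0.71)]
side rest_top [(array([0.586 , 0.3699, 0.0367]), 0.67), (array([0.3991, 0.4576, 0.0031]), 0.62)]
```

The bar is centred within 1 mm of the rest. Next are the tubes: I'll go above tube A with a narrowed grip, look, and refine.

Call:
step_arm(rows=[[0.01,-0.03,0,0,0,8.2],[0.01,-0.032,0,0,0,8.2],[0.01,-0.032,-0.01,0,0,8.2],[0.01,-0.032,-0.02,0,0,8.2],[0.0095,-0.0315,-0.025,0,0,0],[0,0,0,0,0,0],[0,0,0,0,0,0],[0,0,0,0,0,0]], grip=0.5)

```text
time_s: 34.05
eef_pos: [0.623, 0.2189, 0.1527]
ee_rot: [3.141, 0.001, 3.101]
contact_force: [0.0, 0.1, 0.5]
width: 0.0428
grip_force: 0.0
```

```bash
cat > t.py <<'E'
from h import *
np.set_printoptions(precision=4,suppress=True)
s=arm.get_state();print(s['time_s'],s['eef_pos'],s['ee_rot'],s['joints'],s['width'])
p=arm.camera('wrist')
for t in ['tube0','slot0','stud_top']: print(t,*[(np.round(r['position'],4),round(r['confidence'],2)) for r in arm.pinpoint(p,t)[:5]])
for m in arm.masks_of(p,'tube0')[:3]:
    c,_=cv2.findContours(m['pixels'].astype(np.uint8),cv2.RETR_EXTERNAL,cv2.CHAIN_APPROX_NONE);c=max(c,key=len)[:,0]
    P=np.array([atz(p,*q,.026,s)[:2] for q in c]);r=cv2.minAreaRect((P*1000).astype(np.float32));print(' rect',round(m['confidence'],2),np.round(r[0],1),np.round(r[1],1),round(r[2],1),P[:,0].max(),P[:,0].min(),c.max(0),c.min(0))
E
python3 t.py
```

```text
34.05 [0.623  0.2189 0.1527] [3.1408 0.0012 3.1012] [ 0.2332  0.5152  1.4576  0.0005  1.1675 -1.2974] 0.0428358187471578
tube0 (array([0.6553, 0.0659, 0.0223]), 0.74) (array([0.6635, 0.2124, 0.0222]), 0.7) (array([0.6526, 0.0112, 0.0233]), 0.57)
slot0 (array([0.487 , 0.1037, 0.0282]), 0.69)
stud_top
 rect 0.91 [622.   67.6] [28.6 69.2] 87.8 0.6565984000844778 0.5873193628254988 [138 282] [ 93 190]
 rect 0.82 [604.2  12.2] [ 38.2 100.1] 88.4 0.6542352034123635 0.5539414214358178 [ 68 281] [  8 147]
 rect 0.56 [628.2 218.9] [23.6 63. ] 88.3 0.6597573868421145 0.5969947061337237 [342 279] [309 193]
```

Call:
step_arm(rows=[[-0.002,-0.0005,-0.04,0,0,0],[0,0,-0.04,0,0,0],[0,0,-0.03,0,0,0],[0,0,-0.02,0,0,0],[0,0,-0.01,0,0,0],[0,0,-0.0025,0,0,0],[0,0,0,0,0,0],[0,0,0,0,0,0]])

```text
time_s: 35.1
eef_pos: [0.6217, 0.2179, 0.0108]
ee_rot: [3.141, 0.002, 3.101]
contact_force: [-0.5, -0.3, 0.1]
width: 0.0424
grip_force: 0.0
```

Call:
step_arm(rows=[[0,0,0,0,0,0],[0,0,0,0,0,0],[0,0,0,0,0,0],[0,0,0,0,0,0],[0,0,0,0,0,0],[0,0,0,0,0,0]], grip=0.2)

```text
time_s: 35.7
eef_pos: [0.6217, 0.218, 0.011]
ee_rot: [3.141, 0.003, 3.101]
contact_force: [-0.8, 0.2, 6.0]
width: 0.0262
grip_force: 58.8
```

Call:
step_arm(rows=[[0,0,0.01,0,0,0],[0,0,0.03,0,0,0],[0,0,0.04,0,0,0],[0,0,0.04,0,0,0],[0,0,0.01,0,0,0],[-0.038,0.009,0,0,0,5],[-0.038,0.009,0,0,0,5.2],[-0.038,0.009,0,0,0,0]])

```text
time_s: 36.5
eef_pos: [0.505, 0.2443, 0.1395]
ee_rot: [-3.141, -0.0, -3.002]
contact_force: [-0.3, 0.5, -0.4]
width: 0.0262
grip_force: 58.9
```

Call:
step_arm(rows=[[-0.038,0.009,0,0,0,0],[-0.038,0.009,0,0,0,0],[0,0,0,0,0,0],[0,0,0,0,0,0],[0,0,0,0,0,0]])

```text
time_s: 37.0
eef_pos: [0.432, 0.2627, 0.1397]
ee_rot: [3.141, 0.002, -3.004]
contact_force: [-0.4, -0.3, 0.0]
width: 0.0261
grip_force: 59.0
```

```bash
cat > sl.py <<'E'
from h import *
np.set_printoptions(precision=4,suppress=True)
s=arm.get_state();print(s['time_s'],s['eef_pos'],s['ee_rot'],s['joints'],s['width'])
for n in ['wrist','top','side']:
    p=arm.camera(n)
    for t in ['slot0','rack','tube0']: print(n,t,*[(np.round(r['position'],4),round(r['confidence'],2)) for r in arm.pinpoint(p,t)[:5]])
    if n=='wrist': cv2.imwrite('pics/sl.png',p['pixels'])
E
python3 sl.py
```

```text
37.0 [0.432  0.2627 0.1397] [ 3.1415  0.0018 -3.0041] [ 0.4099  0.3322  1.8194 -0.0005  0.9881 -1.2981] 0.02609501619160398
wrist slot0 (array([0.478 , 0.1573, 0.0312]), 0.79) (array([0.4876, 0.1057, 0.029 ]), 0.75) (array([0.4646, 0.2139, 0.0266]), 0.6)
wrist rack (array([0.4178, 0.1782, 0.0016]), 0.93)
wrist tube0 (array([0.4742, 0.2675, 0.1526]), 0.7) (array([0.6514, 0.0125, 0.0231]), 0.64)
top slot0 (array([0.4797, 0.1601, 0.0276]), 0.95) (array([0.4887, 0.1011, 0.0245]), 0.89)
top rack (array([0.4206, 0.183 , 0.0015]), 0.85)
top tube0 (array([0.6538, 0.0671, 0.0244]), 0.83) (array([0.6554, 0.0079, 0.0257]), 0.77)
side slot0 (array([0.4785, 0.1566, 0.0308]), 0.92) (array([0.4833, 0.1008, 0.0281]), 0.76) (array([0.4659, 0.2704, 0.0306]), 0.56) (array([0.5848, 0.365 , 0.0392]), 0.35)
side rack (array([0.4219, 0.1811, 0.0012]), 0.69)
side tube0 (array([0.6591, 0.0654, 0.0232]), 0.74) (array([0.4654, 0.2662, 0.1538]), 0.68)
```

Call:
step_arm(rows=[[0,0,0,-1.03,7.43,0],[0,0,0,-1.03,7.43,0],[0.0014,0.0023,-0.03,0,0,0],[0,0,-0.024,0,0,0],[0,0,0,0,0,0],[0,0,0,0,0,0],[0,0,0,0,0,0]])

```text
time_s: 38.3
eef_pos: [0.4325, 0.2651, 0.0865]
ee_rot: [3.141, -0.26, -3.004]
contact_force: [0.7, -0.5, 0.0]
width: 0.0264
grip_force: 59.0
```

```bash
cat > ax.py <<'E'
from h import *
np.set_printoptions(precision=4,suppress=True)
s=arm.get_state();M=R.from_euler('xyz',s['ee_rot']).as_matrix();print(s['eef_pos'],s['joints'],s['contact_force'],s['width'])
d=.138;u=np.array([-np.cos(.2618)*np.cos(d),-np.cos(.2618)*np.sin(d),np.sin(.2618)])
print('toolx',M[:,0],'z',M[:,2],'u',u, 'angle',np.degrees(np.arccos(M[:,0]@u)))
for i,y in enumerate([-.084,-.028,.028,.084]):
    S=np.array([.475,.186,.0285])+y*np.array([np.sin(d),-np.cos(d),0]); g=S+.044*u; 
    t=np.array([-.2564,-.0356,-.9659]); print(i,'tcp',g+.013*t,'delta',g+.013*t-s['eef_pos'])
E
python3 ax.py
```

```text
[0.4325 0.2651 0.0865] [ 0.3695  0.5304  1.6733  0.0639  1.192  -1.3703] [ 0.6621 -0.5194  0.0263] 0.026400146660437912
toolx [-0.9572 -0.1328  0.2573] z [-0.2549 -0.0351 -0.9663] u [-0.9567 -0.1329  0.2588] angle 0.09179097964564176
0 tcp [0.418  0.2629 0.0273] delta [-0.0145 -0.0022 -0.0592]
1 tcp [0.4257 0.2074 0.0273] delta [-0.0068 -0.0577 -0.0592]
2 tcp [0.4334 0.152  0.0273] delta [ 0.0009 -0.1132 -0.0592]
3 tcp [0.4411 0.0965 0.0273] delta [ 0.0086 -0.1686 -0.0592]
```

Call:
step_arm(rows=[[-0.005,-0.0008,-0.02,0,0,0],[-0.0045,-0.0007,-0.018,0,0,0],[-0.003,-0.0004,-0.012,0,0,0],[-0.001,-0.0001,-0.004,0,0,0],[0,0,0,0,0,0],[0,0,0,0,0,0]])

```text
time_s: 38.9
eef_pos: [0.4193, 0.2631, 0.0321]
ee_rot: [3.141, -0.26, -3.004]
contact_force: [0.3, 1.1, 0.1]
width: 0.0265
grip_force: 59.0
```

Call:
step_arm(rows=[[-0.0005,0,-0.002,0,0,0],[-0.0005,0,-0.002,0,0,0],[0,0,0,0,0,0]])

```text
time_s: 39.2
eef_pos: [0.4182, 0.2633, 0.0278]
ee_rot: [3.141, -0.26, -3.004]
contact_force: [0.8, 0.8, 2.8]
width: 0.0266
grip_force: 59.5
```

Call:
step_arm(rows=[[0,0,-0.001,0,0,0],[0,0,0,0,0,0]])

```text
time_s: 39.4
eef_pos: [0.4182, 0.2633, 0.0276]
ee_rot: [3.141, -0.261, -3.004]
contact_force: [-0.1, 1.3, 10.8]
width: 0.0269
grip_force: 60.3
```

Contact came at the expected height. Release and back out along the tool axis.

Call:
step_arm(rows=[[0,0,0.0006,0,0,0],[0,0,0,0,0,0],[0,0,0,0,0,0],[0,0,0,0,0,0],[0,0,0,0,0,0]], grip=0.5)

```text
time_s: 39.9
eef_pos: [0.4173, 0.2627, 0.0268]
ee_rot: [-3.141, -0.262, -3.004]
contact_force: [-0.1, -0.0, 0.2]
width: 0.0428
grip_force: 0.0
```

Call:
step_arm(rows=[[0.004,0.0005,0.015,0,0,0],[0.008,0.001,0.03,0,0,0],[0.01,0.0014,0.038,0,0,0],[0,0,0.03,1.03,-7.43,0],[0,0,0,1.03,-7.43,0],[0,0,0,0,0,0],[0,0,0,0,0,0]])

```text
time_s: 40.6
eef_pos: [0.4384, 0.2655, 0.14]
ee_rot: [-3.141, -0.003, -3.003]
contact_force: [1.1, 1.1, 0.1]
width: 0.0427
grip_force: 0.0
```

```bash
python3 sl.py
```

```text
40.6 [0.4384 0.2655 0.14  ] [-3.1411 -0.0034 -3.0033] [ 0.4094  0.343   1.8007  0.0005  1.0012 -1.3   ] 0.042687743414629345
wrist slot0 (array([0.4703, 0.2121, 0.0307]), 0.95) (array([0.4626, 0.2703, 0.0292]), 0.79) (array([0.4798, 0.1561, 0.0299]), 0.78) (array([0.4861, 0.106 , 0.0269]), 0.74)
wrist rack (array([ 0.4203,  0.1808, -0.0013]), 0.84) (array([0.4657, 0.2675, 0.0264]), 0.4)
wrist tube0 (array([0.6534, 0.0105, 0.0222]), 0.97) (array([0.4628, 0.2687, 0.0294]), 0.59)
top slot0 (array([0.4783, 0.1579, 0.0255]), 0.86) (array([0.4894, 0.1014, 0.0251]), 0.78) (array([ 0.584 ,  0.3639, -0.001 ]), 0.7) (array([0.4759, 0.2132, 0.0336]), 0.68)
top rack (array([ 0.3993,  0.4607, -0.0045]), 0.21)
top tube0 (array([0.6554, 0.0654, 0.0234]), 0.93) (array([0.657 , 0.0118, 0.0249]), 0.57)
side slot0 (array([0.4855, 0.1562, 0.0318]), 0.82) (array([0.4685, 0.2166, 0.027 ]), 0.77) (array([0.4687, 0.2683, 0.0297]), 0.67) (array([0.4831, 0.1021, 0.0286]), 0.55)
side rack (array([0.4226, 0.1801, 0.0007]), 0.87)
side tube0 (array([0.6576, 0.0096, 0.0213]), 0.8) (array([0.6546, 0.0682, 0.0251]), 0.78) (array([0.4577, 0.2693, 0.0293]), 0.67)
```

View pics/sl.png

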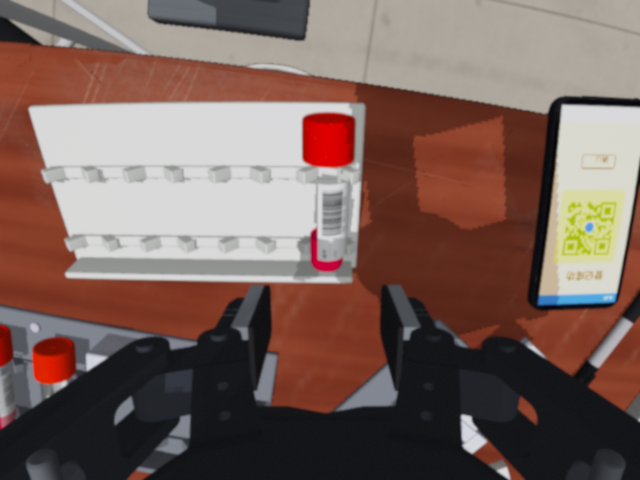

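Tube A lies properly in its cradle, cap high at (329,140) and bottom at the lip (327,255). On to tube B.

Call:
step_arm(rows=[[0.0354,-0.0397,0,0,0,-5],[0.0354,-0.0397,0,0,0,-5.2],[0.0354,-0.0397,0,0,0,0],[0.0354,-0.0397,0,0,0,0],[0.0354,-0.0397,0,0,0,0],[0,0,0,0,0,0],[0,0,0,0,0,0],[0,0,0,0,0,0]])

```text
time_s: 42.0
eef_pos: [0.6046, 0.0798, 0.1396]
ee_rot: [3.141, -0.002, 3.101]
contact_force: [0.1, 0.3, -0.6]
width: 0.0428
grip_force: 0.0
```

```bash
python3 t.py
```

```text
42.0 [0.6046 0.0798 0.1396] [ 3.1413 -0.0018  3.1013] [ 0.0178  0.4654  1.587   0.0004  1.0909 -1.5129] 0.0427694002554365
tube0 (array([0.6552, 0.0636, 0.0248]), 0.86) (array([0.652 , 0.0136, 0.0217]), 0.74)
slot0 (array([0.4703, 0.2111, 0.029 ]), 0.96) (array([0.4789, 0.155 , 0.03  ]), 0.88) (array([0.4634, 0.268 , 0.0262]), 0.72) (array([0.4874, 0.1051, 0.0297]), 0.65)
stud_top (array([0.5704, 0.1148, 0.0729]), 0.72)
 rect 0.96 [603.9  10.7] [ 31.4 101.3] 88.0 0.6543411805364083 0.5529737017752332 [245 307] [195 163]
 rect 0.63 [621.5  65.8] [24.9 68.4] 87.6 0.655766546804851 0.5871674562008968 [324 306] [287 211]
```

Call:
step_arm(rows=[[0.0095,-0.0135,-0.02,0,0,0],[0,0,-0.035,0,0,0],[0,0,-0.03,0,0,0],[0,0,-0.025,0,0,0],[0,0,-0.014,0,0,0],[0,0,-0.0045,0,0,0],[0,0,0,0,0,0],[0,0,0,0,0,0]])

```text
time_s: 43.05
eef_pos: [0.6164, 0.0658, 0.0127]
ee_rot: [-3.142, 0.002, 3.101]
contact_force: [0.1, 0.0, -0.2]
width: 0.0425
grip_force: 0.0
```

Call:
step_arm(rows=[[0,0,0,0,0,0],[0,0,0,0,0,0],[0,0,0,0,0,0],[0,0,0,0,0,0],[0,0,0,0,0,0],[0,0,0,0,0,0]], grip=0.2)

```text
time_s: 43.65
eef_pos: [0.6166, 0.066, 0.0131]
ee_rot: [3.141, 0.003, 3.101]
contact_force: [-1.7, 3.0, 6.3]
width: 0.0263
grip_force: 58.9
```

Call:
step_arm(rows=[[0,0,0.01,0,0,0],[0,0,0.03,0,0,0],[0,0,0.04,0,0,0],[0,0,0.04,0,0,0],[0,0,0.01,0,0,0],[-0.036,0.018,0,0,0,5],[-0.036,0.018,0,0,0,5.2],[-0.036,0.018,0,0,0,0]])

```text
time_s: 44.45
eef_pos: [0.5059, 0.1197, 0.1416]
ee_rot: [-3.141, 0.0, -3.002]
contact_force: [-0.6, 0.2, 0.5]
width: 0.0261
grip_force: 59.1
```

Call:
step_arm(rows=[[-0.036,0.017,0,0,0,0],[-0.024,0.017,0,0,0,0],[0,0,0,-1.03,7.43,0],[0,0,0,-1.03,7.43,0],[0,0,-0.03,0,0,0],[0,0,-0.023,0,0,0],[0,0,0,0,0,0],[0,0,0,0,0,0]])

```text
time_s: 45.25
eef_pos: [0.4468, 0.1534, 0.0886]
ee_rot: [-3.141, -0.263, -3.004]
contact_force: [-0.3, -0.4, 0.1]
width: 0.0267
grip_force: 59.1
```

```bash
python3 ax.py
```

```text
[0.4468 0.1534 0.0886] [ 0.1765  0.4964  1.7375  0.0107  1.1708 -1.5372] [-0.2563 -0.3744  0.0685] 0.0266562952228285
toolx [-0.9564 -0.1323  0.2603] z [-0.2578 -0.036  -0.9655] u [-0.9567 -0.1329  0.2588] angle 0.09084081085469911
0 tcp [0.418  0.2629 0.0273] delta [-0.0288  0.1095 -0.0613]
1 tcp [0.4257 0.2074 0.0273] delta [-0.0211  0.054  -0.0613]
2 tcp [0.4334 0.152  0.0273] delta [-0.0134 -0.0015 -0.0613]
3 tcp [0.4411 0.0965 0.0273] delta [-0.0056 -0.0569 -0.0613]
```

Call:
step_arm(rows=[[-0.005,-0.0006,-0.02,0,0,0],[-0.0045,-0.0005,-0.018,0,0,0],[-0.0025,-0.0004,-0.012,0,0,0],[-0.001,0,-0.004,0,0,0],[0,0,0,0,0,0],[0,0,0,0,0,0]])

```text
time_s: 45.85
eef_pos: [0.4352, 0.1522, 0.0352]
ee_rot: [-3.141, -0.26, -3.004]
contact_force: [-0.1, 1.0, 0.1]
width: 0.0263
grip_force: 59.1
```

Call:
step_arm(rows=[[-0.0004,0,-0.002,0,0,0],[0,0,-0.001,0,0,0],[0,0,0,0,0,0]])

```text
time_s: 46.15
eef_pos: [0.4341, 0.1521, 0.0316]
ee_rot: [-3.141, -0.262, -3.004]
contact_force: [-0.1, 0.0, 0.5]
width: 0.0261
grip_force: 59.1
```

Call:
step_arm(rows=[[0,0,-0.0012,0,0,0],[0,0,0,0,0,0]])

```text
time_s: 46.35
eef_pos: [0.434, 0.1521, 0.0302]
ee_rot: [-3.141, -0.262, -3.004]
contact_force: [-0.2, 0.1, -0.6]
width: 0.0262
grip_force: 59.1
```

Call:
step_arm(rows=[[0,0,-0.001,0,0,0],[0,0,0,0,0,0]])

```text
time_s: 46.55
eef_pos: [0.434, 0.1524, 0.0295]
ee_rot: [3.141, -0.262, -3.004]
contact_force: [-0.3, 0.8, 3.7]
width: 0.0264
grip_force: 59.5
```

Call:
step_arm(rows=[[0,0,-0.0008,0,0,0],[0,0,0,0,0,0]])

```text
time_s: 46.75
eef_pos: [0.4341, 0.1523, 0.0293]
ee_rot: [3.141, -0.262, -3.004]
contact_force: [-0.4, 0.8, 11.3]
width: 0.0262
grip_force: 60.3
```

Call:
step_arm(rows=[[0,0,0.0006,0,0,0],[0,0,0,0,0,0],[0,0,0,0,0,0],[0,0,0,0,0,0],[0,0,0,0,0,0]], grip=0.5)

```text
time_s: 47.25
eef_pos: [0.4338, 0.1521, 0.0289]
ee_rot: [-3.141, -0.262, -3.004]
contact_force: [0.0, -0.2, 0.3]
width: 0.0425
grip_force: 0.0
```

Call:
step_arm(rows=[[0.004,0.0005,0.015,0,0,0],[0.008,0.001,0.03,0,0,0],[0.01,0.0014,0.038,0,0,0],[0,0,0.03,1.03,-7.43,0],[0,0,0,1.03,-7.43,0],[0.031,-0.029,0,0,0,-5],[0.031,-0.029,0,0,0,-5.2]])

```text
time_s: 47.95
eef_pos: [0.5146, 0.097, 0.142]
ee_rot: [-3.141, -0.002, 3.1]
contact_force: [0.9, 0.1, 1.0]
width: 0.0428
grip_force: 0.0
```

Call:
step_arm(rows=[[0.031,-0.029,0,0,0,0],[0.031,-0.029,0,0,0,0],[0.031,-0.027,0,0,0,0],[0,0,0,0,0,0],[0,0,0,0,0,0],[0,0,0,0,0,0]])

```text
time_s: 48.55
eef_pos: [0.6094, 0.0127, 0.1416]
ee_rot: [3.141, -0.002, 3.101]
contact_force: [-0.5, 0.3, -0.1]
width: 0.0429
grip_force: 0.0
```

```bash
python3 t.py
```

```text
48.55 [0.6094 0.0127 0.1416] [ 3.1413 -0.0022  3.1013] [-0.0925  0.4631  1.5854  0.0003  1.0954 -1.6232] 0.04289440112841019
tube0 (array([0.6532, 0.0082, 0.0232]), 0.8) (array([0.4753, 0.1603, 0.0327]), 0.61)
slot0 (array([0.4809, 0.1559, 0.0266]), 0.86) (array([0.4874, 0.1059, 0.0293]), 0.78) (array([0.4691, 0.2147, 0.0281]), 0.57)
stud_top (array([0.5706, 0.1121, 0.0726]), 0.63) (array([0.4677, 0.2131, 0.0273]), 0.49)
 rect 0.93 [603.9  10.2] [ 30.3 100.5] 87.7 0.6542386510607288 0.5534239186050475 [344 296] [298 151]
 rect 0.77 [468.9 159.9] [ 8.4 24.6] 1.6 0.4733002264761004 0.464351593153826 [571  14] [534   0]
```

Call:
step_arm(rows=[[0.003,-0.0028,-0.03,0,0,0],[0,0,-0.035,0,0,0],[0,0,-0.03,0,0,0],[0,0,-0.02,0,0,0],[0,0,-0.012,0,0,0],[0,0,-0.0035,0,0,0],[0,0,0,0,0,0],[0,0,0,0,0,0]])

```text
time_s: 49.6
eef_pos: [0.6149, 0.0092, 0.0127]
ee_rot: [-3.141, 0.002, 3.101]
contact_force: [0.0, 0.2, -0.1]
width: 0.0426
grip_force: 0.0
```

Call:
step_arm(rows=[[0,0,0,0,0,0],[0,0,0,0,0,0],[0,0,0,0,0,0],[0,0,0,0,0,0],[0,0,0,0,0,0],[0,0,0,0,0,0]], grip=0.2)

```text
time_s: 50.2
eef_pos: [0.6151, 0.01, 0.0131]
ee_rot: [3.141, 0.003, 3.101]
contact_force: [-0.6, 4.1, 6.5]
width: 0.0266
grip_force: 58.9
```

Call:
step_arm(rows=[[0,0,0.01,0,0,0],[0,0,0.03,0,0,0],[0,0,0.04,0,0,0],[0,0,0.04,0,0,0],[0,0,0.01,0,0,0],[-0.032,0.018,0,0,0,5],[-0.032,0.018,0,0,0,5.2],[-0.032,0.018,0,0,0,0]])

```text
time_s: 51.0
eef_pos: [0.5166, 0.0633, 0.1418]
ee_rot: [-3.141, 0.0, -3.002]
contact_force: [-0.6, 0.7, -0.2]
width: 0.0263
grip_force: 59.1
```

Call:
step_arm(rows=[[-0.032,0.018,0,0,0,0],[-0.032,0.0165,0,0,0,0],[0,0,0,-1.03,7.43,0],[0,0,0,-1.03,7.43,0],[0,0,-0.03,0,0,0],[0,0,-0.023,0,0,0],[0,0,0,0,0,0],[0,0,0,0,0,0]])

```text
time_s: 51.8
eef_pos: [0.4534, 0.0975, 0.0888]
ee_rot: [-3.141, -0.263, -3.004]
contact_force: [1.3, -0.3, 0.2]
width: 0.0264
grip_force: 59.1
```

```bash
python3 ax.py
```

```text
[0.4534 0.0975 0.0888] [ 0.0759  0.4882  1.7541 -0.0177  1.1622 -1.6232] [ 1.282  -0.3442  0.2256] 0.026449601242689007
toolx [-0.9564 -0.1323  0.2602] z [-0.2577 -0.0359 -0.9656] u [-0.9567 -0.1329  0.2588] angle 0.08749866303977834
0 tcp [0.418  0.2629 0.0273] delta [-0.0354  0.1654 -0.0614]
1 tcp [0.4257 0.2074 0.0273] delta [-0.0277  0.1099 -0.0614]
2 tcp [0.4334 0.152  0.0273] delta [-0.02    0.0545 -0.0614]
3 tcp [0.4411 0.0965 0.0273] delta [-0.0123 -0.001  -0.0614]
```

Call:
step_arm(rows=[[-0.0045,-0.0004,-0.02,0,0,0],[-0.004,-0.0003,-0.018,0,0,0],[-0.0025,-0.0003,-0.012,0,0,0],[-0.001,0,-0.006,0,0,0],[0,0,0,0,0,0],[0,0,0,0,0,0]])

```text
time_s: 52.4
eef_pos: [0.4426, 0.0967, 0.0332]
ee_rot: [-3.141, -0.261, -3.004]
contact_force: [-0.2, -0.8, -0.2]
width: 0.0265
grip_force: 59.1
```

Call:
step_arm(rows=[[0,0,-0.0015,0,0,0],[0,0,-0.001,0,0,0],[0,0,0,0,0,0]])

```text
time_s: 52.7
eef_pos: [0.4422, 0.0967, 0.0302]
ee_rot: [-3.141, -0.261, -3.004]
contact_force: [-0.4, -0.1, -0.0]
width: 0.0265
grip_force: 59.1
```

Call:
step_arm(rows=[[0,0,-0.001,0,0,0],[0,0,0,0,0,0]])

```text
time_s: 52.9
eef_pos: [0.4422, 0.0969, 0.0293]
ee_rot: [3.141, -0.262, -3.004]
contact_force: [0.6, 1.6, 3.3]
width: 0.0263
grip_force: 59.4
```

Contact. Release, retreat, then verify everything.

Call:
step_arm(rows=[[0,0,0,0,0,0],[0,0,0,0,0,0],[0,0,0,0,0,0],[0,0,0,0,0,0],[0,0,0,0,0,0]], grip=0.5)

```text
time_s: 53.4
eef_pos: [0.4419, 0.0967, 0.029]
ee_rot: [-3.141, -0.262, -3.004]
contact_force: [-1.0, -0.5, -0.6]
width: 0.0427
grip_force: 0.0
```

Call:
step_arm(rows=[[0.004,0.0005,0.015,0,0,0],[0.008,0.001,0.03,0,0,0],[0.01,0.0014,0.038,0,0,0],[0,0,0.03,1.03,-7.43,0],[0,0.02,0.04,1.03,-7.43,0],[0,0.03,0.04,0,0,0],[0,0.03,0.04,0,0,0],[0,0,0,0,0,0]])

```text
time_s: 54.2
eef_pos: [0.4671, 0.1831, 0.268]
ee_rot: [3.139, 0.012, -3.002]
contact_force: [1.0, 0.2, -0.1]
width: 0.0429
grip_force: 0.0
```

Call:
step_arm(rows=[[0,0,0,0,0,0],[0,0,0,0,0,0]])

```text
time_s: 54.4
eef_pos: [0.463, 0.179, 0.2609]
ee_rot: [-3.141, -0.002, -3.004]
contact_force: [-0.3, 0.2, -0.3]
width: 0.043
grip_force: 0.0
```

```bash
cat > v.py <<'E'
from h import *
np.set_printoptions(precision=4,suppress=True)
s=arm.get_state();print(s['time_s'],s['eef_pos'],s['width'])
for n in ['wrist','top','side']:
    p=arm.camera(n)
    for t in ['tube0','bar','rest_top','nut','post_top','phone']: print(n,t,*[(np.round(r['position'],4),round(r['confidence'],2)) for r in arm.pinpoint(p,t)[:4]])
    if n=='wrist':
      for m in arm.masks_of(p,'tube0')[:4]:
        c,_=cv2.findContours(m['pixels'].astype(np.uint8),cv2.RETR_EXTERNAL,cv2.CHAIN_APPROX_NONE);c=max(c,key=len)[:,0]
        # project on slope plane through tube axis (+mid)
        P=[]
        for q in c:
            o,d=ray(p,*q,s);nn=np.array([.2564,.0356,.9659]);P.append(o+d*((np.array([.475,.186,.0285])-o)@nn)/(d@nn))
        P=np.array(P)-[.475,.186,.0285];u=np.array([-.9567,-.1329,.2588]);y=np.array([.1376,-.9905,0])
        a=np.c_[P@u,P@y]*1000;r=cv2.minAreaRect(a.astype(np.float32));print(' along/y',round(m['confidence'],2),a.min(0),a.max(0),np.round(r[1],1),round(r[2],1))
    if n=='top':
      for m in arm.masks_of(p,'bar')[:2]:
        c,_=cv2.findContours(m['pixels'].astype(np.uint8),cv2.RETR_EXTERNAL,cv2.CHAIN_APPROX_NONE);c=max(c,key=len)[:,0]
        P=np.array([atz(p,*q,.047)[:2] for q in c]);print(' barrect',cv2.minAreaRect((P*1000).astype(np.float32)))
E
python3 v.py
```

```text
54.4 [0.463  0.179  0.2609] 0.04296621968025778
wrist tube0 (array([0.4798, 0.1042, 0.0272]), 0.87) (array([0.4626, 0.2659, 0.0303]), 0.58)
wrist bar (array([0.5808, 0.3643, 0.0419]), 0.78) (array([ 0.4439, -0.0367,  0.001 ]), 0.47) (array([ 0.4402, -0.0317,  0.047 ]), 0.36)
wrist rest_top (array([0.4842, 0.1019, 0.0278]), 0.74) (array([0.5843, 0.3683, 0.0415]), 0.67)
wrist nut (array([ 0.4456, -0.0391,  0.0511]), 0.7) (array([ 0.5763, -0.0816, -0.0023]), 0.7)
wrist post_top (array([ 0.4412, -0.0328,  0.0441]), 0.97)
wrist phone (array([ 0.4003,  0.458 , -0.002 ]), 0.58)
 along/y 0.92 [  2.9042 -98.9651] [ 66.2706 -72.6455] [25.  63.8] 88.2
 along/y 0.79 [ 1.7884 10.6986] [106.175   41.8665] [104.6  30.9] 2.0
 along/y 0.67 [ 2.9855 66.3952] [107.4037  98.234 ] [ 31.4 104.8] 88.1
 along/y 0.54 [-176.2635 -272.7625] [ -57.9175 -149.3464] [ 85.5 144.6] 59.8
top tube0
top bar (array([0.5852, 0.3677, 0.0408]), 0.64) (array([ 0.3996,  0.4586, -0.0069]), 0.58)
top rest_top (array([0.5831, 0.3673, 0.0371]), 0.86)
top nut (array([ 0.5752, -0.0794,  0.0009]), 0.9) (array([ 0.4452, -0.0314,  0.
[... 214 characters left out ...]
 (61.48210525512695, 207.98178100585938), 54.424598693847656)
side tube0 (array([0.4828, 0.1018, 0.0293]), 0.98) (array([0.4744, 0.1548, 0.0281]), 0.79) (array([0.4557, 0.2695, 0.0304]), 0.6)
side bar (array([0.5813, 0.3607, 0.0398]), 0.69) (array([0.474 , 0.1576, 0.0281]), 0.43) (array([0.4701, 0.2174, 0.0246]), 0.26)
side rest_top (array([0.5832, 0.367 , 0.037 ]), 0.7)
side nut (array([ 0.5749, -0.0769,  0.0015]), 0.75) (array([ 0.4462, -0.0335,  0.046 ]), 0.62) (array([0.5743, 0.1132, 0.0732]), 0.51)
side post_top (array([ 0.4484, -0.0313,  0.0508]), 0.8)
side phone (array([ 0.3991,  0.4574, -0.0017]), 0.8) (array([ 0.444 , -0.0343,  0.0476]), 0.65) (array([0.4748, 0.156 , 0.0295]), 0.54)
```

All checks pass: the nut is on the post, the bar is centred, and the tubes lie in cradles 0, 2 and 3 about 2–3 mm from the lip. Handing in.

```bash
python3 -c "
from station import arm
print(arm.job_done())"
```

```text
the job is handed in; nothing more can be done
None
```

The job is handed in, and my last camera check showed the nut standing on the post, the bar flat and centred across the rest's rails, and all three tubes present in rack cradles 0, 2 and 3 with caps high; the one hitch was the fingertips pressing a rail top at 58 N while lowering the bar, fixed by regripping farther out.

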